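Weigh a stack of slate boards on a bench scale

ROBOT

A 7-joint arm with a two-finger parallel gripper is mounted at the origin on a cart in front of the work surface, level with it; the furniture and walls round the work are solid. World frame = base frame: x ahead of the robot, y to its left, z up, the work surface at z = 0. Lengths are in m, angles in rad, forces in N, time in s.
With the tool pointing down it reaches from about 0.4 to 0.875 m from the base axis. Payload 19.3 kg.
Tool frame: the origin (TCP) lies at the very end of the fingers, on their centre line; the grasp point (between the pads) lies 19 mm behind it; z points along the fingers, y is the line along which they close (so a half turn about z gives the same grasp; the last joint's range is limited). The gripper opens to 85 mm and grips with 20 to 120 N. Pads are 22 mm wide; open, the fingers measure 114 mm over their backs; the gripper's body (76 mm by 85 mm) begins 54 mm behind the grasp point. The pads swing forward as they close: fully open they stand 13 mm farther back than shut.
Start: joints at [-1.281, 0.521, -0.036, 1.599, 0.021, 1.021, -0.113], TCP at [0.22, 0.585, 0.231] pointing down, gripper open.
Joint ranges: [-2.91, 2.91], [-0.3, 2.13], [-1.5, 1.42], [0.17, 2.43], [-1.26, 4.41], [0.16, 1.93], [-2.52, 2.52]. Speed limits (rad/s): [1.89, 1.89, 2.39, 2.39, 3.01, 3.01, 3.01].

INTERFACE

Orientations are given as [roll, pitch, yaw] about the fixed x, y, z axes, in that order (R = Rz(yaw) Ry(pitch) Rx(roll)).
In Python, from workcell import monitor, optics, job_done gives the robot as it stands.
- The arm moves only by the shell command python3 -m handwheel 'ROWS' [FORCE]. ROWS is JSON, a list of rows, each an object of numbers: "dx", "dy", "dz": the shift along the tool's x, y, z in cm; "wx", "wy", "wz": the turn, a rotation vector about the tool's x, y, z in rad; "claw": the opening in per cent of the stroke, from 0 (shut) to 100 (fully open). A call has 1 to 8 rows; each row shifts and turns the commanded pose from where the row before left it, along the tool's axes as they then stand; what a row does not reach is not made up. A row lasts 1/8 s, in which the tool goes at most 62.5 mm and 10.7 degrees, less where a joint would pass 70% of its speed; a pose out of reach is approached as far as the arm can. A call with a gripper value outside its range is refused whole. The fingers move at their own pace and stop on an object; FORCE is the grip in N (left out, the last holds). Time passes only in rows, so rows that do not move let the fingers close. It gives the time, the measured TCP pose, the force, the opening and the grip force at its end, in the units of the state.
- monitor.observe(): the state, without advancing time (a new reading comes with each control period).
- optics.grab_frame(name): name is "side" or "top" or "wrist"; returns a dict with "frame" (480x640x3 uint8, blue, green, red), "fovy" (degrees; the focal length in pixels is half the picture's height over the tangent of half this angle, whatever the lens; pixels are square), "cx", "cy" (the principal point, pixels), "R" (3x3) and "t" (3): a world point X has camera coordinates R X + t. Camera axes: x right, y down, z forward; pixel columns grow to the right and rows downward; lengths in m; the calibration is good to about 2 mm. A picture is of the moment at which its call begins. There is no depth.
- job_done(): hands the job in; it is judged then, once.
Trained networks look in the newest picture that a camera, given by its name, has taken for a name from the list of things; names that differ only in an ending like _2 or _b are one class to them, and where a whole thing is asked for, a point or a joint stands for the part that bears it (a point fixed in the world has none). Each returns a list of dicts, best first, with "p" (0 to 1); they miss things now and then, are a little off and sometimes report something else, mostly with a low value. They report only what shows in the picture. A call takes as long as a camera call. They do not tell look-alikes from the thing itself.
- optics.masks_of(name, camera): "region" (480x640 bool, what is visible of it) and "rect" ([left, top, width, height] in pixels, round what is visible of it).
The state is a dict: "clock": time; "qpos": joint angles; "qd": joint speeds; "joint_efforts": joint torques, N m; "position": TCP position; "tool_rot": TCP orientation; "force": force on the tool from outside, world axes, zero at the start; "moment": the same for the moment, N m; "grip_width": finger opening in m; "finger_force": force on a finger pad.
Only numpy, scipy, OpenCV 4.12 (cv2) and the standard library are available. Lean on these libraries where they do the work, as an engineer would, in place of code of your own. Each camera call takes 0.05 s, during which the arm holds its last target. There are 200 camera calls.

TASK

Take the kitchen timer off the bench scale and stand it upright in the middle of the round cork coaster, then zero the empty scale: push its spring toggle fully towards the blue dot, hold it there for about a second and let it spring back upright. Then stack all the slate boards, in any order, in one neat square pile on the rectangular outline in the middle of the pan, lined up with it, and only when the pile is complete push the toggle fully towards the orange dot for about a second to record the weight, and let it spring back. Leave the pepper mill and the bowl where they are; the pile must be square and the timer on its coaster at the end.

Things in the scene. Friction and masses are not known exactly. Their poses are not given: they have to be found in the camera images.
- pan (a point): Centre of the top face of the steel pan of a low white bench scale that is fixed on the wooden table on the robot's left. Pan top 41 mm above the table, flat, 170 mm along the point's x by 200 mm along its y; a black rectangular outline, 121 mm (x) by 64 mm (y), marks the middle. The point's -x points to the control deck, on the robot's side; z up. The whole scale is 250 mm (x) by 206 mm (y); its deck is 35 mm above the table
- toggle_pivot (a point): Pivot of the scale's toggle, on the control deck, 35 mm above the table and 122 mm from the pan centre along -x of the pan; axes as the pan's. The toggle is a slim upright bat, 9 mm thick with a 12 mm black ball at its end, centre of the ball 40 mm above the pivot. A blue dot (zero) lies 45 mm to its +y side (left as the robot sees it), an orange dot (record) 45 mm to its -y side (right)
- toggle (a joint): Angle of the toggle (rad): 0 upright, positive when it leans towards the orange dot (-y of the pan), negative towards the blue dot; stops at -0.42 and +0.42. A spring (0.3 N m/rad, about 3 N at the ball for a full push) brings it back upright when let go. It counts as pushed beyond about 0.27 either way
- coaster_top (a point): Centre of the top of a round cork coaster, 110 mm across, 4 mm thick, fixed on the cream worktop among the boards, on the robot's right (top of both tables at z = 0; between them is a gap about 0.2 m wide in front of the robot)
- timer_mid (a point): Middle of a kitchen timer with a red ribbed knob on a white round base, 64 mm across up to 30 mm above its foot and a 50 mm wide knob from there to the top, 49 mm tall, about 0.12 kg, loose; it stands upright on the scale's pan at the start; this point is half-way up (24.5 mm above its foot), z up
- mill: Dark wooden pepper mill, 52 mm wide, 173 mm tall, to the right of the boards; origin under its foot; to be left alone
- bowl: Small white bowl, 86 mm across, 51 mm tall, behind the boards; origin under its foot; to be left alone
- board0_mid (a point): Centre of slate serving board 0: dark grey flat slab, 110 mm (its x) by 56 mm (its y) by 12 mm thick (its z), about 0.2 kg, loose, lying flat on the cream worktop on the robot's right (z = 0). All boards are alike; three to five of the five are present
- board1_mid (a point): Centre of slate serving board 1: dark grey flat slab, 110 mm (its x) by 56 mm (its y) by 12 mm thick (its z), about 0.2 kg, loose, lying flat on the cream worktop on the robot's right (z = 0). All boards are alike; three to five of the five are present
- board2_mid (a point): Centre of slate serving board 2: dark grey flat slab, 110 mm (its x) by 56 mm (its y) by 12 mm thick (its z), about 0.2 kg, loose, lying flat on the cream worktop on the robot's right (z = 0). All boards are alike; three to five of the five are present
- board3_mid (a point): Centre of slate serving board 3: dark grey flat slab, 110 mm (its x) by 56 mm (its y) by 12 mm thick (its z), about 0.2 kg, loose, lying flat on the cream worktop on the robot's right (z = 0). All boards are alike; three to five of the five are present
- board4_mid (a point): Centre of slate serving board 4: dark grey flat slab, 110 mm (its x) by 56 mm (its y) by 12 mm thick (its z), about 0.2 kg, loose, lying flat on the cream worktop on the robot's right (z = 0). All boards are alike; three to five of the five are present
Mind the look-alikes: they are no part of the job. Of the things that look like the part that bears timer_mid, the larger one is meant.

How it is judged:
On the way, in this order (a step that is already met when the one before it is completed fails the run):
1. the timer stands upright on the coaster, the toggle is upright (horizontal distance between timer_mid and coaster_top below 0.022 m and angle between timer_mid's own z axis and vertical below 0.1 rad and height (world z) of timer_mid below 0.035 m and value of joint toggle between -0.08 and 0.08 rad), for 0.2 s.
2. with no board or timer on the pan, the toggle is held over towards the blue dot (beyond 0.27 rad) for 0.7 s (value of joint toggle below -0.27 rad and horizontal distance between each of timer_mid, board0_mid, board1_mid, board2_mid, board3_mid, board4_mid and pan above 0.16 m), for 0.7 s.
3. the toggle is back upright (value of joint toggle between -0.08 and 0.08 rad), for 0.2 s.
4. all boards present lie in one square pile in the middle of the pan (each centre within 9 mm of the pan centre, flat, long side within 0.12 rad of the outline's), let go (all of step 3 and horizontal distance between each of board0_mid, board1_mid, board2_mid, board3_mid, board4_mid and pan below 0.009 m and angle between the x axis of each of board0_mid, board1_mid, board2_mid, board3_mid, board4_mid and the x axis of pan, either way round below 0.12 rad and angle between the z axis of each of board0_mid, board1_mid, board2_mid, board3_mid, board4_mid and the z axis of pan, either way round below 0.06 rad and contact force between the fingers and board0 below 0.1 N and contact force between the fingers and board1 below 0.1 N and contact force between the fingers and board2 below 0.1 N and contact force between the fingers and board3 below 0.1 N and contact force between the fingers and board4 below 0.1 N), for 0.3 s.
5. the toggle is held over towards the orange dot (beyond 0.27 rad) for 0.7 s (value of joint toggle above 0.27 rad), for 0.7 s.
At the end, for the whole second after the job is handed in: Every board present lies flat in one pile on the pan, each centre within 9 mm (horizontally) of the pan centre and long side within 0.12 rad of the outline's long side; the timer stands upright on the coaster within 22 mm of its centre; the toggle is back upright within 0.08 rad; all at rest (all of step 3 and horizontal distance between each of board0_mid, board1_mid, board2_mid, board3_mid, board4_mid and pan below 0.009 m and angle between the x axis of each of board0_mid, board1_mid, board2_mid, board3_mid, board4_mid and the x axis of pan, either way round below 0.12 rad and angle between the z axis of each of board0_mid, board1_mid, board2_mid, board3_mid, board4_mid and the z axis of pan, either way round below 0.06 rad and horizontal distance between timer_mid and coaster_top below 0.022 m and angle between timer_mid's own z axis and vertical below 0.1 rad and height (world z) of timer_mid below 0.035 m and linear speed of each of board0, board1, board2, board3, board4, timer below 0.02 m/s); the robot touches nothing.
It fails at once if the pepper mill is moved more than 30 mm or tipped (distance of mill from where it was at the start of the episode above 0.03 m or angle between mill's own z axis and vertical above 0.4 rad).
It fails at once if the bowl is moved more than 30 mm or tipped (distance of bowl from where it was at the start of the episode above 0.03 m or angle between bowl's own z axis and vertical above 0.4 rad).
Of board0, board1, board2, board3, board4 only 3 to 5 are there at a start; the rules pass over those that are not, and their reading is None.
At some moment in a run one of board0, board1, board2, board3, board4 may be knocked a few centimetres aside while the robot is not near it.
It also fails if it takes over 210 s, if anything falls off the work surface, if the arm or the gripper's body presses on something with over 40 N, if the wrist force passes 120 N, or if a joint passes its speed limit or range.

## Working session

There is one attempt and no reset: what is moved stays moved. The work goes in short steps, Python scripts to look and compute and a shell command to move; the robot and the scene stay as the last step left them, time stands still between calls to the robot, and variables do not carry over. Pictures are saved under pics/ and viewed, at most 14 in all, crops included, and the job is handed in when it is done.

```bash
ls; mkdir -p pics; python3 - <<'E'
from workcell import monitor, optics
import cv2
print(monitor.observe())
for n in("top","side"):
    f=optics.grab_frame(n); cv2.imwrite(f"pics/{n}0.png",f["frame"]); print(n,f["fovy"],f["cx"],f["cy"],f["R"],f["t"])
E
```

```text
pics
{'clock': 0.0, 'qpos': array([-1.28122866,  0.52202084, -0.0363439 ,  1.59996539,  0.0211774 ,
        1.02109611, -0.11277798]), 'qd': array([-1.50916013e-03,  2.27033268e-04,  1.70576510e-04,  2.42925141e-04,
       -8.38892946e-04,  6.10032621e-04,  5.79459711e-05]), 'joint_efforts': array([-3.00462983e-03, -9.27119136e+01,  1.97881982e+00, -3.69941354e+01,
        1.77743408e-02,  8.22435570e-03,  2.81974746e-05]), 'position': array([0.21994157, 0.5846823 , 0.23073654]), 'tool_rot': array([-3.14048793e+00,  5.03540313e-05,  2.78183879e+00]), 'force': array([ 0.69421863, -0.69688731,  0.38254328]), 'moment': array([ 0.01023512, -0.01391936, -0.02483534]), 'finger_force': 0.0, 'grip_width': 0.08547804731555758}
top 44.99684991917905 331.77676532757806 226.47616263088622 [[-0.26966016 -0.96295503 -0.00100692]
 [-0.93452285  0.26195011 -0.24093399]
 [ 0.23227236 -0.0640293  -0.97054098]] [0.09447119 0.58758103 1.55965039]
side 51.2506811610139 322.8682903386318 239.29445223106424 [[-0.9960839  -0.08511223 -0.0239325 ]
 [-0.01835299  0.46384379 -0.88572688]
 [ 0.08648714 -0.88181905 -0.4635894 ]] [0.58343715 0.102638   1.54817818]
```

View pics/top0.png

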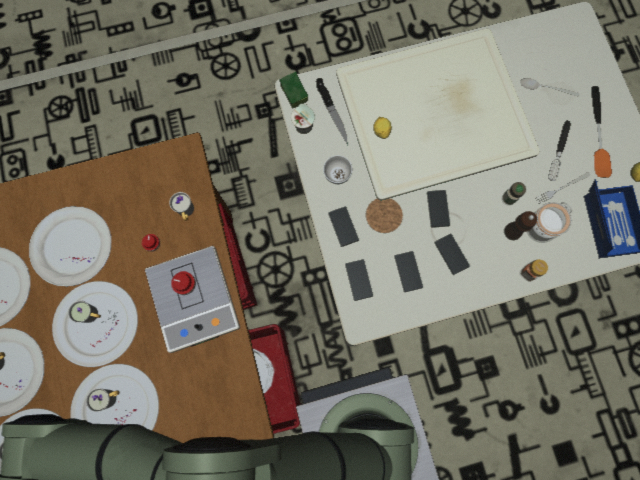

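View pics/side0.png

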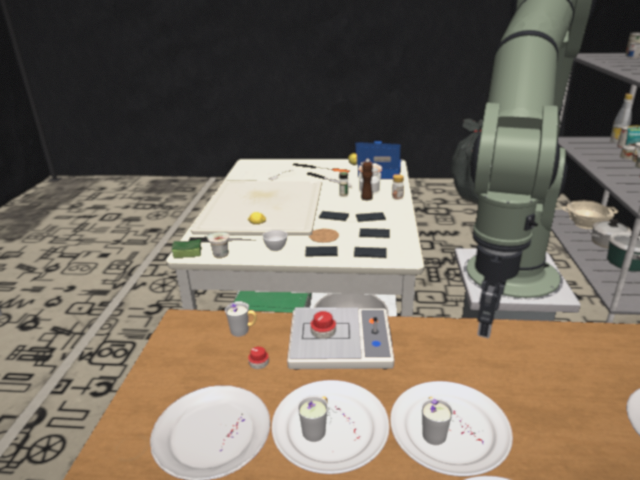

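The top view shows the scale (pan about 188,285, with the timer on it at 183,283), the coaster at (384,215) and five boards at (344,226), (359,279), (408,271), (438,208) and (452,254). The small timer at (150,241) is the look-alike.

```bash
cat > h.py <<'E'
import numpy as np, cv2
from workcell import monitor, optics
def K(f):
    return 240/np.tan(np.radians(f["fovy"])/2)
def w(f,uv,z):
    uv=np.atleast_2d(uv).astype(float); k=K(f); R=np.array(f["R"]);t=np.array(f["t"])
    d=np.c_[(uv[:,0]-f["cx"])/k,(uv[:,1]-f["cy"])/k,np.ones(len(uv))]@R
    c=-R.T@t
    return c+d*((z-c[2])/d[:,2])[:,None]
def px(f,X):
    X=np.atleast_2d(X)@np.array(f["R"]).T+np.array(f["t"]); return K(f)*X[:,:2]/X[:,2:]+[f["cx"],f["cy"]]
def rect(f,reg,z):
    "min-area rectangle of a mask projected on plane z: centre, long,short, yaw of long side"
    v,u=np.nonzero(reg); P=w(f,np.c_[u,v],z)[:,:2]
    (c,(a,b),an)=cv2.minAreaRect((P*1000).astype(np.float32))
    if a<b: a,b,an=b,a,an+90
    y=np.radians(an); y=(y+np.pi/2)%np.pi-np.pi/2
    return np.array(c)/1000,a,b,y
def Rt():
    s=monitor.observe(); from scipy.spatial.transform import Rotation as Q
    return s,Q.from_euler("xyz",s["tool_rot"]).as_matrix()
def go(P,yaw=None):
    "shift in cm in tool axes from the measured pose to world point P, and wz"
    s,R=Rt(); d=R.T@(np.array(P)-s["position"])*100
    print("pos",s["position"].round(4),"rpy",s["tool_rot"].round(3),"d(cm)",d.round(2))
    if yaw is not None:
        # yaw = wanted world direction of tool y (closing line), mod pi
        cur=np.arctan2(R[1,1],R[0,1]); e=(yaw-cur+np.pi/2)%np.pi-np.pi/2
        print("  wz",round(-e,3),"q7",s["qpos"][6].round(2))
E
python3 - <<'E'
from h import *
np.set_printoptions(precision=4,suppress=True)
f=optics.grab_frame("top")
for n,z in(("board0_mid",.012),("timer_mid",.075),("coaster_top",.004),("mill",.0),("bowl",.05),("toggle",.06)):
    for m in optics.masks_of(n,"top"):
        c,a,b,y=rect(f,m["region"],z); print(n,round(m["p"],2),m["rect"],c,round(a),round(b),round(y,3))
g=f["frame"]; hsv=cv2.cvtColor(g,cv2.COLOR_BGR2HSV)
for lab,lo,hi in(("blue",(100,150,80),(125,255,255)),("orange",(8,150,120),(20,255,255))):
    r=cv2.inRange(hsv,lo,hi); r[:,:150]=0;r[:,245:]=0;r[:305]=0;r[350:]=0
    v,u=np.nonzero(r); print(lab,len(u),w(f,[u.mean(),v.mean()],.035))
print(w(f,[(147,268),(215,247),(238,327),(168,352)],.035))
E
```

```text
board0_mid 0.68 [427.8, 185.3, 24.2, 39.4] [ 0.5747 -0.3874] 111 57 -0.193
board0_mid 0.65 [346.9, 258.5, 24.3, 41.0] [ 0.4352 -0.1025] 109 57 -0.034
timer_mid 0.81 [140.8, 234.6, 17.5, 16.7] [0.6846 0.4335] 47 45 -0.201
timer_mid 0.55 [170.3, 272.2, 24.7, 22.6] [0.5492 0.3691] 68 62 0.544
coaster_top 0.58 [362.5, 198.6, 40.4, 34.8] [ 0.5973 -0.2278] 109 104 1.297
mill 0.7 [503.7, 210.3, 34.7, 29.9] [ 0.4627 -0.6068] 113 54 -1.238
bowl 0.72 [323.3, 154.3, 28.7, 27.5] [ 0.7594 -0.1303] 86 81 -1.036
blue 35 [[0.4208 0.4042 0.035 ]]
orange 36 [[0.4266 0.3142 0.035 ]]
[[0.6247 0.4665 0.035 ]
 [0.632  0.2675 0.035 ]
 [0.3945 0.2566 0.035 ]
 [0.3804 0.4567 0.035 ]]
```

```bash
python3 - <<'E'
from h import *
f=optics.grab_frame("wrist"); cv2.imwrite("pics/w0.png",f["frame"]); print(f["fovy"],np.array(f["R"]).round(3),f["t"])
s,R=Rt(); print(R.round(3)); print("cam pos in tool",R.T@(-np.array(f["R"]).T@f["t"]-s["position"]))
E
```

```text
64.593541353758 [[ 0.352  0.936 -0.001]
 [ 0.884 -0.332  0.328]
 [ 0.306 -0.116 -0.945]] [-0.62410943 -0.0427576   0.38189143]
[[-0.936  0.352 -0.   ]
 [ 0.352  0.936 -0.   ]
 [-0.    -0.    -1.   ]]
cam pos in tool [ 0.08483977 -0.00053413 -0.14295361]
```

View pics/w0.png

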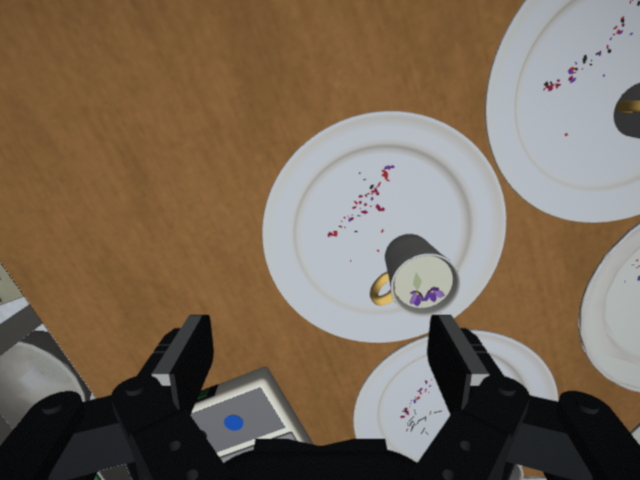

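Calibration agrees with the scene. I'll go above the timer with the closing line along the pan's y.

```bash
python3 -m handwheel '[{"wz":-0.14},{"wz":-0.14},{"wz":-0.135}]' && python3 -m handwheel '[{"dx":-3.95,"dy":-2.92},{"dx":-3.95,"dy":-2.92},{"dx":-3.95,"dy":-2.92},{"dx":-3.95,"dy":-2.92},{"dx":-3.95,"dy":-2.92},{"dx":-3.95,"dy":-2.92},{"dx":-3.95,"dy":-2.92},{"dx":-3.95,"dy":-2.92}]' && python3 -m handwheel '[{},{}]'; python3 - <<'E'
from h import *
f=optics.grab_frame("wrist"); cv2.imwrite("pics/w1.png",f["frame"])
g=f["frame"]; hsv=cv2.cvtColor(g,cv2.COLOR_BGR2HSV)
for lab,lo,hi,z in(("blue",(100,150,80),(125,255,255),.035),("orange",(8,150,150),(20,255,255),.035),("red",(0,170,80),(7,255,255),.085)):
    n,l,st,c=cv2.connectedComponentsWithStats(cv2.inRange(hsv,lo,hi))
    for i in range(1,n):
        if st[i,4]>150: print(lab,st[i],w(f,c[i],z).round(4))
for m in optics.masks_of("timer_mid","wrist"): print(m["p"],m["rect"])
go([.549,.369,.15],1.626)
E
```

```text
blue [224 415  19  15 221] [[0.4222 0.4029 0.035 ]]
pos [0.2201 0.5849 0.2313] rpy [-3.142  0.     2.782] d(cm) [-38.39  -8.63   8.13]
  wz -0.415 q7 -0.11schema error: expected keys dx, dy, dz, wx, wy, wz, claw
```

View pics/w1.png

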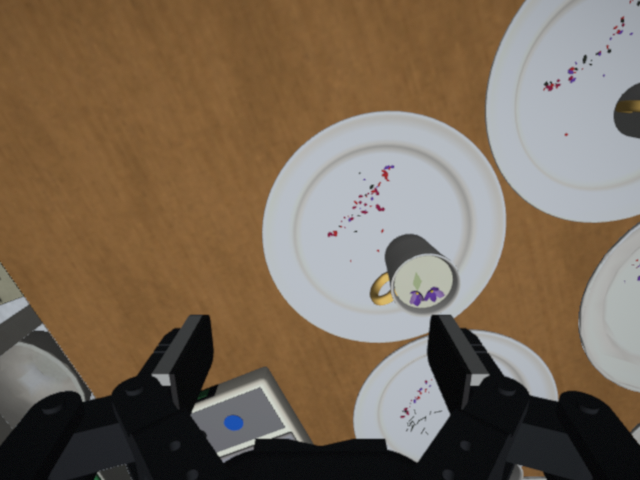

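The picture is the same as before: the call was refused because every row needs all seven keys.

```bash
python3 -m handwheel '[{"dx":0,"dy":0,"dz":0,"wx":0,"wy":0,"wz":-0.14,"claw":100},{"dx":0,"dy":0,"dz":0,"wx":0,"wy":0,"wz":-0.14,"claw":100},{"dx":0,"dy":0,"dz":0,"wx":0,"wy":0,"wz":-0.135,"claw":100}]' && python3 -m handwheel '[{"dx":-3.95,"dy":-2.92,"dz":0,"wx":0,"wy":0,"wz":0,"claw":100},{"dx":-3.95,"dy":-2.92,"dz":0,"wx":0,"wy":0,"wz":0,"claw":100},{"dx":-3.95,"dy":-2.92,"dz":0,"wx":0,"wy":0,"wz":0,"claw":100},{"dx":-3.95,"dy":-2.92,"dz":0,"wx":0,"wy":0,"wz":0,"claw":100},{"dx":-3.95,"dy":-2.92,"dz":0,"wx":0,"wy":0,"wz":0,"claw":100},{"dx":-3.95,"dy":-2.92,"dz":0,"wx":0,"wy":0,"wz":0,"claw":100},{"dx":-3.95,"dy":-2.92,"dz":0,"wx":0,"wy":0,"wz":0,"claw":100},{"dx":-3.95,"dy":-2.92,"dz":0,"wx":0,"wy":0,"wz":0,"claw":100}]' && python3 -m handwheel '[{"dx":0,"dy":0,"dz":0,"wx":0,"wy":0,"wz":0,"claw":100},{"dx":0,"dy":0,"dz":0,"wx":0,"wy":0,"wz":0,"claw":100}]'; cat > s1.py <<'E'
from h import *
import sys
f=optics.grab_frame("wrist"); cv2.imwrite("pics/%s.png"%sys.argv[1],f["frame"])
g=f["frame"]; hsv=cv2.cvtColor(g,cv2.COLOR_BGR2HSV)
for lab,lo,hi,z in(("blue",(100,150,80),(125,255,255),.035),("orange",(8,150,150),(20,255,255),.035),("red",(0,170,80),(7,255,255),.085)):
    n,l,st,c=cv2.connectedComponentsWithStats(cv2.inRange(hsv,lo,hi))
    for i in range(1,n):
        if st[i,4]>150: print(lab,st[i],w(f,c[i],z).round(4))
E
python3 s1.py w2; python3 -c "
from h import *
go([.549,.369,.15],1.626)"
```

```text
clock: 0.98
position: [0.2201, 0.585, 0.2313]
tool_rot: [-3.142, 0.0, -3.082]
force: [0.3, -0.6, 0.8]
grip_width: 0.0858
finger_force: 0.0
clock: 1.98
position: [0.5497, 0.3682, 0.2314]
tool_rot: [3.141, 0.0, -3.086]
force: [-0.7, 0.8, 0.7]
grip_width: 0.0852
finger_force: 0.0
clock: 2.22
position: [0.548, 0.3695, 0.2311]
tool_rot: [3.141, -0.001, -3.086]
force: [-0.6, 0.8, 0.4]
grip_width: 0.0852
finger_force: 0.0
blue [359  41  26  29 574] [[0.4208 0.4039 0.035 ]]
orange [247  43  27  29 591] [[0.4269 0.3137 0.035 ]]
red [ 286  183   74   71 3837] [[0.5452 0.3704 0.085 ]]
red [ 362  325   44   43 1305] [[0.6599 0.4329 0.085 ]]
pos [0.5477 0.3699 0.2312] rpy [ 3.141e+00 -1.000e-03 -3.085e+00] d(cm) [-0.13 -0.1   8.12]
  wz 0.001 q7 0.91
```

View pics/w2.png

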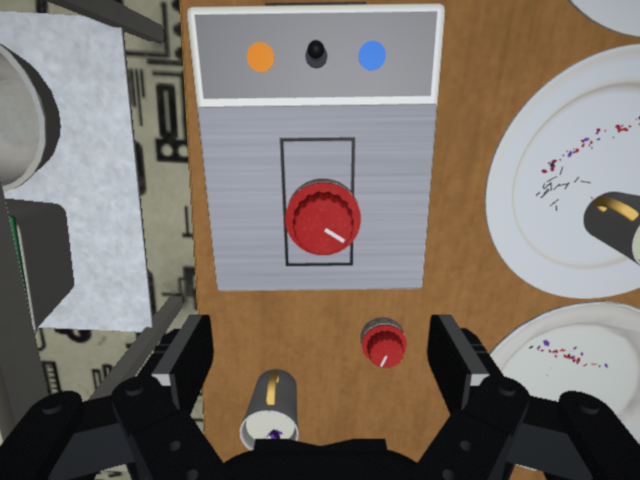

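The wrist view shows the outline corners at (281,138), (354,137), (352,264), (287,265), the timer's top around (325,218) and the toggle's ball at (316,47).

```bash
python3 - <<'E'
from h import *
f=optics.grab_frame("wrist"); 
c=w(f,[(281,138),(354,137),(352,264),(287,265)],.041); print(c.round(4),c.mean(0))
d=(c[2]+c[3]-c[0]-c[1])[:2]; print("yaw long",np.arctan2(d[1],d[0]), np.linalg.norm(d)/2)
g=cv2.cvtColor(f["frame"],cv2.COLOR_BGR2GRAY); r=np.zeros_like(g); r[125:278,268:366]=(g[125:278,268:366]<75); r[180:258,280:365]=0
k,rr,b,y=rect(f,r,.041); print(k,rr,b,y)
print("timer",w(f,[(325,218)],.09),"ball",w(f,[(316,47)],.075)); go([.547,.37,.15],1.626)
E
```

```text
[[0.4891 0.3329 0.041 ]
 [0.4847 0.3949 0.041 ]
 [0.6013 0.403  0.041 ]
 [0.6059 0.3413 0.041 ]] [0.54524342 0.36802774 0.041     ]
yaw long 0.0706524093353304 0.11698198760711608
[0.54611835 0.36694022] 116.72274780273438 62.729393005371094 0.06613513655491365
timer [[0.54355735 0.37315853 0.09      ]] ball [[0.42236573 0.35955462 0.075     ]]
pos [0.5475 0.3701 0.2314] rpy [ 3.141 -0.    -3.085] d(cm) [ 0.05 -0.01  8.14]
  wz 0.001 q7 0.91
```

```bash
python3 -m handwheel '[{"dx":0.25,"dy":0.15,"dz":5,"wx":0,"wy":0,"wz":0,"claw":100},{"dx":0,"dy":0,"dz":5,"wx":0,"wy":0,"wz":0,"claw":100},{"dx":0,"dy":0,"dz":4,"wx":0,"wy":0,"wz":0,"claw":100},{"dx":0,"dy":0,"dz":2.4,"wx":0,"wy":0,"wz":0,"claw":100},{"dx":0,"dy":0,"dz":2,"wx":0,"wy":0,"wz":0,"claw":100},{"dx":0,"dy":0,"dz":0,"wx":0,"wy":0,"wz":0,"claw":100}]' && python3 -m handwheel '[{"dx":0,"dy":0,"dz":0,"wx":0,"wy":0,"wz":0,"claw":0},{"dx":0,"dy":0,"dz":0,"wx":0,"wy":0,"wz":0,"claw":0},{"dx":0,"dy":0,"dz":0,"wx":0,"wy":0,"wz":0,"claw":0},{"dx":0,"dy":0,"dz":0,"wx":0,"wy":0,"wz":0,"claw":0},{"dx":0,"dy":0,"dz":0,"wx":0,"wy":0,"wz":0,"claw":0},{"dx":0,"dy":0,"dz":0,"wx":0,"wy":0,"wz":0,"claw":0}]' 30
```

```text
clock: 3.08
position: [0.545, 0.3707, 0.0463]
tool_rot: [-3.141, -0.002, -3.086]
force: [0.9, -0.6, -0.2]
grip_width: 0.0855
finger_force: 0.0
clock: 3.82
position: [0.5464, 0.371, 0.0488]
tool_rot: [3.14, 0.002, -3.086]
force: [-1.9, -0.8, 6.5]
grip_width: 0.0627
finger_force: 32.0
```

```bash
python3 -m handwheel '[{"dx":0,"dy":0,"dz":-2,"wx":0,"wy":0,"wz":0,"claw":0},{"dx":0,"dy":0,"dz":-4,"wx":0,"wy":0,"wz":0,"claw":0},{"dx":0,"dy":0,"dz":-4,"wx":0,"wy":0,"wz":0,"claw":0},{"dx":0,"dy":-1,"dz":-2,"wx":0,"wy":0,"wz":0,"claw":0},{"dx":0,"dy":-3,"dz":0,"wx":0,"wy":0,"wz":0,"claw":0},{"dx":0,"dy":-5,"dz":0,"wx":0,"wy":0,"wz":0,"claw":0},{"dx":0,"dy":-5,"dz":0,"wx":0,"wy":0,"wz":0,"claw":0},{"dx":0,"dy":-5,"dz":0,"wx":0,"wy":0,"wz":0,"claw":0}]' && python3 -m handwheel '[{"dx":-0.3,"dy":-5,"dz":0,"wx":0,"wy":0,"wz":0,"claw":0},{"dx":-0.3,"dy":-5,"dz":0,"wx":0,"wy":0,"wz":0,"claw":0},{"dx":-0.3,"dy":-5,"dz":0,"wx":0,"wy":0,"wz":0,"claw":0},{"dx":-0.3,"dy":-5,"dz":0,"wx":0,"wy":0,"wz":0,"claw":0},{"dx":-0.3,"dy":-5,"dz":0,"wx":0,"wy":0,"wz":0,"claw":0},{"dx":0,"dy":-5,"dz":0,"wx":0,"wy":0,"wz":0,"claw":0},{"dx":0,"dy":-3,"dz":0,"wx":0,"wy":0,"wz":0,"claw":0},{"dx":0,"dy":0,"dz":0,"wx":0,"wy":0,"wz":0,"claw":0}]'
python3 - <<'E'
from h import *
f=optics.grab_frame("wrist"); cv2.imwrite("pics/w3.png",f["frame"])
for m in optics.masks_of("coaster_top","wrist"): print(m["p"],m["rect"],rect(f,m["region"],.004))
for m in optics.masks_of("board0_mid","wrist"): print(m["p"],m["rect"],rect(f,m["region"],.012))
go([.597,-.228,.1],1.626); print(monitor.observe()["qpos"])
E
```

```text
clock: 4.82
position: [0.5561, 0.1783, 0.1676]
tool_rot: [-3.141, 0.0, -3.087]
force: [0.5, -0.4, -1.4]
grip_width: 0.0623
finger_force: 33.9
clock: 5.82
position: [0.5885, -0.1513, 0.1674]
tool_rot: [-3.14, -0.001, -3.091]
force: [-0.6, 0.3, -2.3]
grip_width: 0.0632
finger_force: 33.9
0.82 [161.4, 161.5, 130.1, 127.2] (array([ 0.59969   , -0.23030237]), 109.00613403320312, 106.82046508789062, np.float64(1.3290032708946948))
0.29 [356.3, 416.5, 25.8, 19.2] (array([ 0.80778827, -0.0874188 ]), 33.79737854003906, 14.949678421020508, np.float64(-0.6749037429281151))
pos [ 0.5893 -0.1473  0.1674] rpy [ 3.141 -0.    -3.086] d(cm) [-0.32 -8.11  6.74]
  wz 0.0 q7 1.75
[ 0.17909781  0.56530786 -0.04574612  1.70732608  0.03155342  0.86987078
  1.74655717]
```

View pics/w3.png

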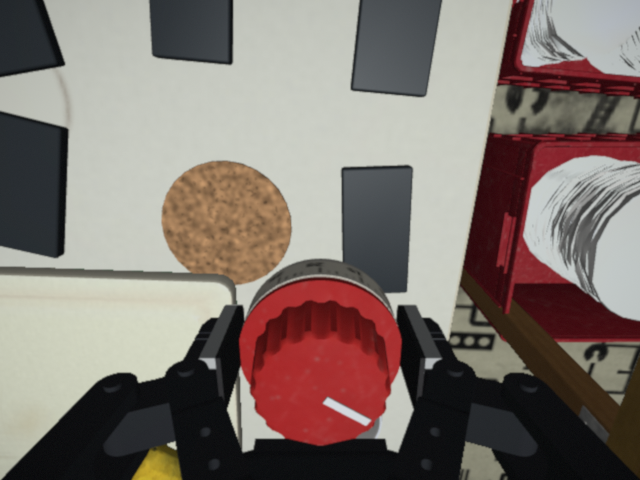

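Coaster at (227,222) px, i.e. (0.600, -0.230); boards are all clear of the fingers.

```bash
python3 -m handwheel '[{"dx":-0.3,"dy":-3,"dz":0,"wx":0,"wy":0,"wz":0,"claw":0},{"dx":-0.3,"dy":-3.3,"dz":0,"wx":0,"wy":0,"wz":0,"claw":0},{"dx":0,"dy":-2,"dz":3,"wx":0,"wy":0,"wz":0,"claw":0},{"dx":0,"dy":0,"dz":5,"wx":0,"wy":0,"wz":0,"claw":0},{"dx":0,"dy":0,"dz":4,"wx":0,"wy":0,"wz":0,"claw":0},{"dx":0,"dy":0,"dz":2,"wx":0,"wy":0,"wz":0,"claw":0},{"dx":0,"dy":0,"dz":0,"wx":0,"wy":0,"wz":0,"claw":0}]' && python3 -m handwheel '[{"dx":0,"dy":0,"dz":0.5,"wx":0,"wy":0,"wz":0,"claw":0},{"dx":0,"dy":0,"dz":0.5,"wx":0,"wy":0,"wz":0,"claw":0},{"dx":0,"dy":0,"dz":0.4,"wx":0,"wy":0,"wz":0,"claw":0},{"dx":0,"dy":0,"dz":0,"wx":0,"wy":0,"wz":0,"claw":0}]'; python3 -c "
from h import *
go([.600,-.230,.0118])"
```

```text
clock: 6.85
position: [0.5998, -0.2297, 0.0268]
tool_rot: [3.141, -0.001, -3.086]
force: [-0.0, -0.1, -1.4]
grip_width: 0.0624
finger_force: 33.8
clock: 7.35
position: [0.6, -0.2304, 0.0132]
tool_rot: [3.142, -0.0, -3.086]
force: [-0.4, -0.3, -3.0]
grip_width: 0.0627
finger_force: 33.8
pos [ 0.6    -0.2304  0.0132] rpy [ 3.142 -0.    -3.086] d(cm) [-0.    0.04  0.14]
```

```bash
python3 -m handwheel '[{"dx":0,"dy":0,"dz":0.1,"wx":0,"wy":0,"wz":0,"claw":0},{"dx":0,"dy":0,"dz":0,"wx":0,"wy":0,"wz":0,"claw":100},{"dx":0,"dy":0,"dz":0,"wx":0,"wy":0,"wz":0,"claw":100},{"dx":0,"dy":0,"dz":0,"wx":0,"wy":0,"wz":0,"claw":100},{"dx":0,"dy":0,"dz":0,"wx":0,"wy":0,"wz":0,"claw":100},{"dx":0,"dy":0,"dz":-2,"wx":0,"wy":0,"wz":0,"claw":100},{"dx":0,"dy":0,"dz":-4,"wx":0,"wy":0,"wz":0,"claw":100},{"dx":0,"dy":0,"dz":-5,"wx":0,"wy":0,"wz":0,"claw":100}]' && python3 -m handwheel '[{"dx":0,"dy":0,"dz":-5,"wx":0,"wy":0,"wz":0,"claw":100},{"dx":0,"dy":0,"dz":-5,"wx":0,"wy":0,"wz":0,"claw":100},{"dx":0,"dy":0,"dz":0,"wx":0,"wy":0,"wz":0,"claw":100}]'
cat > b.py <<'E'
from h import *
import sys
n=sys.argv[1]; f=optics.grab_frame("wrist"); cv2.imwrite(f"pics/{n}.png",f["frame"])
for c,z in(("coaster_top",.004),("timer_mid",.049),("board0_mid",.012)):
  for m in optics.masks_of(c,"wrist"):
    k,a,b,y=rect(f,m["region"],z); print(c,round(m["p"],2),np.round(m["rect"]),k.round(4),round(a),round(b),round(y,3))
E
python3 b.py w4; python3 -c "
from h import *
go([.600,-.230,.2])"
```

```text
clock: 8.35
position: [0.5998, -0.2303, 0.1243]
tool_rot: [3.141, -0.0, -3.086]
force: [-0.6, 0.0, 0.2]
grip_width: 0.0853
finger_force: 0.0
clock: 8.72
position: [0.6017, -0.231, 0.2278]
tool_rot: [-3.139, 0.007, -3.087]
force: [-0.5, 0.4, -0.3]
grip_width: 0.0855
finger_force: 0.0
coaster_top 0.67 [268. 142. 110. 108.] [ 0.5996 -0.231 ] 110 105 1.339
timer_mid 0.9 [287. 169.  68.  70.] [ 0.5991 -0.2314] 63 60 0.056
board0_mid 0.65 [122.  95.  70. 128.] [ 0.5761 -0.3888] 111 58 -0.197
pos [ 0.5996 -0.2303  0.2218] rpy [ 3.141e+00 -1.000e-03 -3.086e+00] d(cm) [-0.04  0.02  2.18]
```

View pics/w4.png

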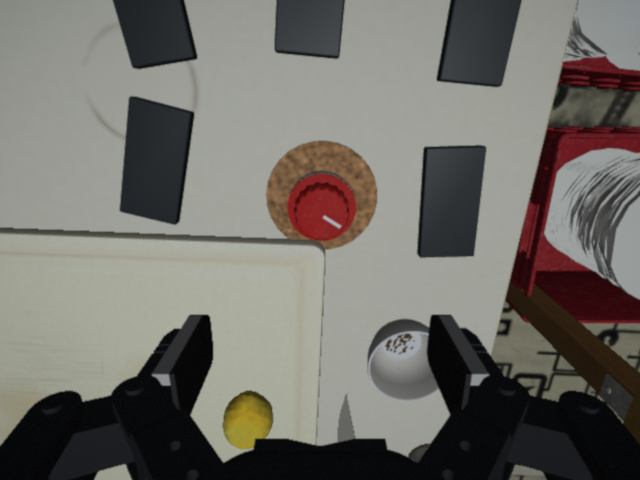

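Timer is on the coaster, within 1–2 mm of the centre. Next is the toggle: I'll straddle it with partly closed fingers.

```bash
python3 -m handwheel '[{"dx":1,"dy":4,"dz":0,"wx":0,"wy":0,"wz":0,"claw":35},{"dx":1.2,"dy":5,"dz":0,"wx":0,"wy":0,"wz":0,"claw":35},{"dx":1.2,"dy":5,"dz":0,"wx":0,"wy":0,"wz":0,"claw":35},{"dx":1.2,"dy":5,"dz":0,"wx":0,"wy":0,"wz":0,"claw":35},{"dx":1.2,"dy":5,"dz":0,"wx":0,"wy":0,"wz":0,"claw":35},{"dx":1.2,"dy":5,"dz":0,"wx":0,"wy":0,"wz":0,"claw":35},{"dx":1.2,"dy":5,"dz":0,"wx":0,"wy":0,"wz":0,"claw":35},{"dx":1.2,"dy":5,"dz":0,"wx":0,"wy":0,"wz":0,"claw":35}]' && python3 -m handwheel '[{"dx":1.2,"dy":5,"dz":0,"wx":0,"wy":0,"wz":0,"claw":35},{"dx":1.2,"dy":5,"dz":0,"wx":0,"wy":0,"wz":0,"claw":35},{"dx":1.2,"dy":5,"dz":0,"wx":0,"wy":0,"wz":0,"claw":35},{"dx":1.1,"dy":4,"dz":2,"wx":0,"wy":0,"wz":0,"claw":35},{"dx":0.4,"dy":1.8,"dz":5,"wx":0,"wy":0,"wz":0,"claw":35},{"dx":0,"dy":0,"dz":0,"wx":0,"wy":0,"wz":0,"claw":35},{"dx":0,"dy":0,"dz":0,"wx":0,"wy":0,"wz":0,"claw":35}]'
python3 - <<'E'
from h import *
f=optics.grab_frame("wrist"); cv2.imwrite("pics/w5.png",f["frame"])
for m in optics.masks_of("toggle","wrist"): print(m["p"],m["rect"])
print("pivot px",px(f,[(.4238,.359,.035),(.4238,.359,.075)]))
go([.4238,.359,.060],1.638); print(monitor.observe()["qpos"].round(2))
E
```

```text
clock: 9.93
position: [0.4836, 0.1551, 0.2216]
tool_rot: [-3.141, -0.001, -3.086]
force: [0.4, 0.5, 1.0]
grip_width: 0.0299
finger_force: 0.0
clock: 10.8
position: [0.4229, 0.358, 0.153]
tool_rot: [-3.141, 0.0, -3.087]
force: [0.1, 0.2, 0.7]
grip_width: 0.03
finger_force: 0.0
0.85 [314.2, 229.3, 17.9, 35.2]
pivot px [[322.17094678 233.2253719 ]
 [322.43653995 253.28618952]]
pos [0.4234 0.3581 0.1538] rpy [ 3.141e+00  2.000e-03 -3.088e+00] d(cm) [-0.03  0.08  9.38]
  wz -0.014 q7 0.7
[-0.67  0.51 -0.19  1.85  0.13  0.79  0.7 ]
```

View pics/w5.png

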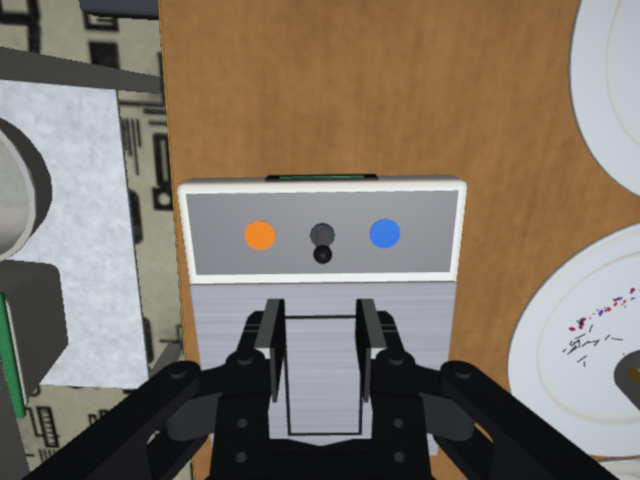

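The ball shows at (322,254), matching the predicted pivot to a pixel. Blue (385,233) is towards the tool's +y. Now descend, push and hold.

```bash
python3 -m handwheel '[{"dx":0,"dy":0.1,"dz":3,"wx":0,"wy":0,"wz":-0.014,"claw":35},{"dx":0,"dy":0,"dz":3,"wx":0,"wy":0,"wz":0,"claw":35},{"dx":0,"dy":0,"dz":2.2,"wx":0,"wy":0,"wz":0,"claw":35},{"dx":0,"dy":0,"dz":1.2,"wx":0,"wy":0,"wz":0,"claw":35},{"dx":0,"dy":0,"dz":0,"wx":0,"wy":0,"wz":0,"claw":35}]' && python3 -m handwheel '[{"dx":0,"dy":0.8,"dz":0,"wx":0,"wy":0,"wz":0,"claw":35},{"dx":0,"dy":0.7,"dz":0,"wx":0,"wy":0,"wz":0,"claw":35},{"dx":0,"dy":0.6,"dz":0,"wx":0,"wy":0,"wz":0,"claw":35},{"dx":0,"dy":0,"dz":0,"wx":0,"wy":0,"wz":0,"claw":35}]'
python3 - <<'E'
from h import *
f=optics.grab_frame("wrist"); cv2.imwrite("pics/w6.png",f["frame"][100:420,160:480])
k=np.array
for th in(0,.27,.42): print(th,px(f,[(.4238-.04*np.sin(th)*.067,.359+.04*np.sin(th),.035+.04*np.cos(th))]))
for m in optics.masks_of("toggle","wrist"): print(m["p"],m["rect"])
print(monitor.observe()["force"])
E
```

```text
clock: 11.52
position: [0.4226, 0.3594, 0.0586]
tool_rot: [-3.142, 0.0, -3.073]
force: [-1.1, 0.1, 0.2]
grip_width: 0.0298
finger_force: 0.0
clock: 12.02
position: [0.4211, 0.3807, 0.0584]
tool_rot: [-3.141, 0.0, -3.072]
force: [2.9, -4.2, 1.8]
grip_width: 0.0299
finger_force: 2.4
0 [[264.80258033 341.9978729 ]]
0.27 [[292.54805856 339.92541462]]
0.42 [[307.11989642 337.01765624]]
0.63 [270.4, 294.9, 53.6, 57.7]
[ 2.26747627 -3.59196385  2.92340588]
```

View pics/w6.png

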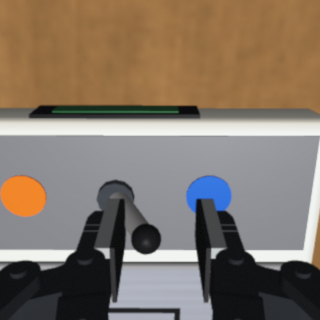

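The ball is at (306,339), about 0.41 rad, so it is fully pushed. Hold, release, raise, and check.

```bash
python3 -m handwheel '[{"dx":0,"dy":0,"dz":0,"wx":0,"wy":0,"wz":0,"claw":35},{"dx":0,"dy":0,"dz":0,"wx":0,"wy":0,"wz":0,"claw":35},{"dx":0,"dy":0,"dz":0,"wx":0,"wy":0,"wz":0,"claw":35},{"dx":0,"dy":0,"dz":0,"wx":0,"wy":0,"wz":0,"claw":35},{"dx":0,"dy":0,"dz":0,"wx":0,"wy":0,"wz":0,"claw":35},{"dx":0,"dy":0,"dz":0,"wx":0,"wy":0,"wz":0,"claw":35},{"dx":0,"dy":0,"dz":0,"wx":0,"wy":0,"wz":0,"claw":35},{"dx":0,"dy":0,"dz":0,"wx":0,"wy":0,"wz":0,"claw":35}]' && python3 -m handwheel '[{"dx":0,"dy":-0.7,"dz":0,"wx":0,"wy":0,"wz":0,"claw":35},{"dx":0,"dy":-0.7,"dz":0,"wx":0,"wy":0,"wz":0,"claw":35},{"dx":0,"dy":-0.7,"dz":0,"wx":0,"wy":0,"wz":0,"claw":35},{"dx":0,"dy":0,"dz":0,"wx":0,"wy":0,"wz":0,"claw":35},{"dx":0,"dy":0,"dz":-3,"wx":0,"wy":0,"wz":0,"claw":35},{"dx":0,"dy":0,"dz":-4,"wx":0,"wy":0,"wz":0,"claw":35},{"dx":0,"dy":0,"dz":-4,"wx":0,"wy":0,"wz":0,"claw":35},{"dx":0,"dy":0,"dz":-5,"wx":0,"wy":0,"wz":0,"claw":100}]'
python3 - <<'E'
from h import *
f=optics.grab_frame("top"); cv2.imwrite("pics/top1.png",f["frame"])
for c,z in(("board0_mid",.012),("board1_mid",.012)):
  for m in optics.masks_of(c,"top"):
    k,a,b,y=rect(f,m["region"],z); print(c,round(m["p"],2),np.round(m["rect"]),k.round(4),round(a),round(b),round(y,3))
# own: dark regions on the worktop
hsv=cv2.cvtColor(f["frame"],cv2.COLOR_BGR2HSV); r=(hsv[...,2]<95).astype(np.uint8); n,l,st,c=cv2.connectedComponentsWithStats(r)
for i in range(1,n):
    k,a,b,y=rect(f,l==i,.012)
    if 90<a<125 and 45<b<70: print(st[i],k.round(4),round(a),round(b),round(y,3))
go([.5,-.1,.2],1.57)
E
```

```text
clock: 13.12
position: [0.4211, 0.3806, 0.0584]
tool_rot: [3.142, 0.0, -3.073]
force: [3.1, -4.4, 2.7]
grip_width: 0.0298
finger_force: 2.5
clock: 14.12
position: [0.4218, 0.3596, 0.2193]
tool_rot: [-3.141, -0.001, -3.072]
force: [-0.1, 0.3, 0.6]
grip_width: 0.047
finger_force: 0.0
board0_mid 0.64 [436. 238.  34.  37.] [ 0.434  -0.3821] 109 58 0.205
board0_mid 0.63 [428. 190.  23.  36.] [ 0.5758 -0.3869] 114 62 -0.194
board1_mid 0.77 [439. 237.  32.  37.] [ 0.4352 -0.381 ] 107 58 0.226
board1_mid 0.75 [503. 213.  34.  30.] [ 0.4606 -0.6019] 108 49 -1.172
[525   0  36  14 285] [ 1.1258 -0.9241] 111 48 1.297
[365  21  21  34 439] [ 1.1667 -0.3673] 115 56 -0.014
[ 91  60  37  24 378] [1.2746 0.4623] 112 58 -1.57
[167  72  34  23 394] [1.1771 0.2479] 98 68 1.568
[427 190  23  37 673] [ 0.5745 -0.3878] 110 55 -0.193
[329 207  30  40 672] [ 0.5978 -0.1037] 110 54 0.083
[435 234  34  41 709] [ 0.4344 -0.3825] 108 55 0.205
[395 252  28  40 714] [ 0.4196 -0.2473] 109 55 -0.036
[346 260  27  41 711] [ 0.4345 -0.1036] 109 53 -0.037
[547 283  32  24 393] [ 0.2327 -0.654 ] 91 56 1.57
[404 370  30  31 169] [ 0.118  -0.1955] 101 46 0.533
[482 400  43  22 506] [-0.014  -0.3802] 114 54 1.298
pos [0.423  0.3607 0.2207] rpy [ 3.139e+00  3.000e-03 -3.072e+00] d(cm) [ -4.49 -46.49   1.95]
  wz 0.07 q7 0.73
```

Zeroing done (the step held for over 1 s and the toggle is released). Five boards located by the dark-region fit. First: board E at (0.4345, -0.1036).

```bash
python3 -m handwheel '[{"dx":0,"dy":-4,"dz":0,"wx":0,"wy":0,"wz":0,"claw":80},{"dx":0,"dy":-5.3,"dz":0,"wx":0,"wy":0,"wz":0,"claw":80},{"dx":0,"dy":-5.3,"dz":0,"wx":0,"wy":0,"wz":0,"claw":80},{"dx":0.3,"dy":-5.3,"dz":0,"wx":0,"wy":0,"wz":0,"claw":80},{"dx":0.4,"dy":-5.3,"dz":0,"wx":0,"wy":0,"wz":0,"claw":80},{"dx":0.4,"dy":-5.3,"dz":0,"wx":0,"wy":0,"wz":0,"claw":80},{"dx":0.4,"dy":-5.3,"dz":0,"wx":0,"wy":0,"wz":0,"claw":80},{"dx":0.4,"dy":-5.3,"dz":0,"wx":0,"wy":0,"wz":0,"claw":80}]' && python3 -m handwheel '[{"dx":0,"dy":-5,"dz":2,"wx":0,"wy":0,"wz":0,"claw":80},{"dx":0,"dy":0,"dz":5,"wx":0,"wy":0,"wz":0.107,"claw":80},{"dx":0,"dy":0,"dz":3,"wx":0,"wy":0,"wz":0,"claw":80},{"dx":0,"dy":0,"dz":0,"wx":0,"wy":0,"wz":0,"claw":80},{"dx":0,"dy":0,"dz":0,"wx":0,"wy":0,"wz":0,"claw":80}]'
cat > bd.py <<'E'
from h import *
import sys
f=optics.grab_frame("wrist"); cv2.imwrite("pics/%s.png"%sys.argv[1],f["frame"])
hsv=cv2.cvtColor(f["frame"],cv2.COLOR_BGR2HSV); r=(hsv[...,2]<95).astype(np.uint8); n,l,st,c=cv2.connectedComponentsWithStats(r)
for i in range(1,n):
    if st[i,4]>1500:
        k,a,b,y=rect(f,l==i,.012); print(st[i],k.round(4),round(a),round(b),round(y,3))
E
python3 bd.py w7; python3 -c "
from h import *
go([.4345,-.1036,.004],1.5708-.037); print(monitor.observe()['qpos'].round(2))"
```

```text
clock: 15.28
position: [0.4312, -0.0532, 0.2178]
tool_rot: [3.142, -0.001, -3.072]
force: [0.3, -0.3, 0.6]
grip_width: 0.0685
finger_force: 0.0
clock: 15.9
position: [0.4355, -0.1015, 0.119]
tool_rot: [-3.142, 0.0, 3.104]
force: [0.7, 0.4, -0.3]
grip_width: 0.0684
finger_force: 0.0
[ 435    0   69  158 6375] [ 0.3402 -0.0044] 90 44 0.001
[ 488  130  152   10 1506] [0.3726 0.0554] 97 6 1.534
[   49   142   114   153 13152] [ 0.4203 -0.2463] 109 59 -0.035
[    0   145   640   335 77987] [ 0.5186 -0.106 ] 570 290 1.535
[  274   157    85   150 11717] [ 0.4353 -0.1047] 109 55 -0.037
pos [ 0.4358 -0.1015  0.1193] rpy [-3.141e+00  1.000e-03  3.104e+00] d(cm) [ 0.14 -0.22 11.53]
  wz -0.0 q7 1.62
[ 0.1   0.42 -0.01  2.15  0.01  0.56  1.62]
```

View pics/w7.png

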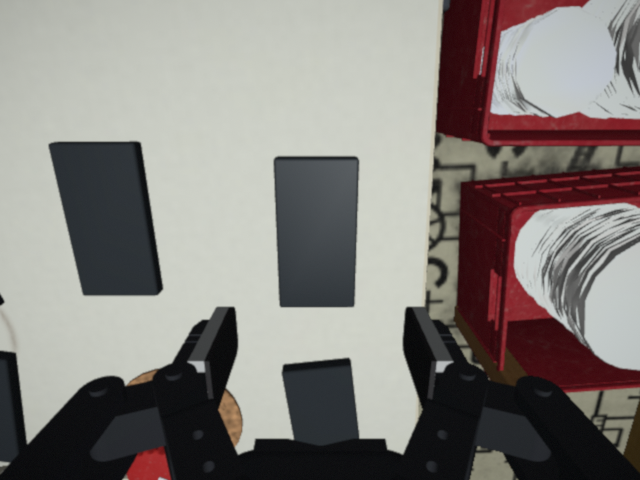

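Board E sits centred at (317,232); top and wrist estimates agree to about 1 mm. Descend in small steps and feel for the table.

```bash
python3 -m handwheel '[{"dx":0.1,"dy":-0.25,"dz":4,"wx":0,"wy":0,"wz":0,"claw":80},{"dx":0,"dy":0,"dz":4,"wx":0,"wy":0,"wz":0,"claw":80},{"dx":0,"dy":0,"dz":2.5,"wx":0,"wy":0,"wz":0,"claw":80},{"dx":0,"dy":0,"dz":0.5,"wx":0,"wy":0,"wz":0,"claw":80},{"dx":0,"dy":0,"dz":0.5,"wx":0,"wy":0,"wz":0,"claw":80},{"dx":0,"dy":0,"dz":0,"wx":0,"wy":0,"wz":0,"claw":80}]' && python3 -m handwheel '[{"dx":0,"dy":0,"dz":0.3,"wx":0,"wy":0,"wz":0,"claw":80},{"dx":0,"dy":0,"dz":0,"wx":0,"wy":0,"wz":0,"claw":80}]'&& python3 -m handwheel '[{"dx":0,"dy":0,"dz":0.3,"wx":0,"wy":0,"wz":0,"claw":80},{"dx":0,"dy":0,"dz":0,"wx":0,"wy":0,"wz":0,"claw":80}]'
```

```text
clock: 16.7
position: [0.4347, -0.1041, 0.0041]
tool_rot: [-3.141, 0.001, 3.104]
force: [0.0, 1.0, 0.3]
grip_width: 0.0686
finger_force: 0.0
clock: 16.95
position: [0.4343, -0.104, 0.0005]
tool_rot: [-3.142, 0.0, 3.104]
force: [0.9, 0.0, -0.2]
grip_width: 0.0683
finger_force: 0.0
clock: 17.2
position: [0.434, -0.104, -0.0029]
tool_rot: [-3.142, -0.0, 3.104]
force: [-0.4, -0.4, -0.2]
grip_width: 0.0684
finger_force: 0.0
```

```bash
python3 -m handwheel '[{"dx":0,"dy":0,"dz":0,"wx":0,"wy":0,"wz":0,"claw":0},{"dx":0,"dy":0,"dz":0,"wx":0,"wy":0,"wz":0,"claw":0},{"dx":0,"dy":0,"dz":0,"wx":0,"wy":0,"wz":0,"claw":0},{"dx":0,"dy":0,"dz":0,"wx":0,"wy":0,"wz":0,"claw":0}]' 40 && python3 -m handwheel '[{"dx":0,"dy":0,"dz":-1,"wx":0,"wy":0,"wz":0,"claw":0},{"dx":0,"dy":0,"dz":-3,"wx":0,"wy":0,"wz":0,"claw":0},{"dx":0,"dy":0,"dz":-4,"wx":0,"wy":0,"wz":0,"claw":0},{"dx":0,"dy":0,"dz":-4,"wx":0,"wy":0,"wz":0,"claw":0},{"dx":0,"dy":0,"dz":0,"wx":0,"wy":0,"wz":0,"claw":0}]'
python3 - <<'E'
from h import *
f=optics.grab_frame("wrist"); cv2.imwrite("pics/w8.png",f["frame"])
go([.5455,.3672,.17],1.5708+.067)
E
```

```text
clock: 17.7
position: [0.4341, -0.104, -0.0025]
tool_rot: [-3.142, -0.0, 3.104]
force: [-1.0, 0.2, 6.0]
grip_width: 0.0551
finger_force: 41.3
clock: 18.32
position: [0.4354, -0.1043, 0.1201]
tool_rot: [-3.141, 0.005, 3.103]
force: [1.0, 0.4, -1.7]
grip_width: 0.0544
finger_force: 43.7
pos [ 0.4347 -0.1041  0.1185] rpy [-3.141e+00  3.000e-03  3.104e+00] d(cm) [-9.3  47.52 -5.13]
  wz -0.105 q7 1.63
```

View pics/w8.png

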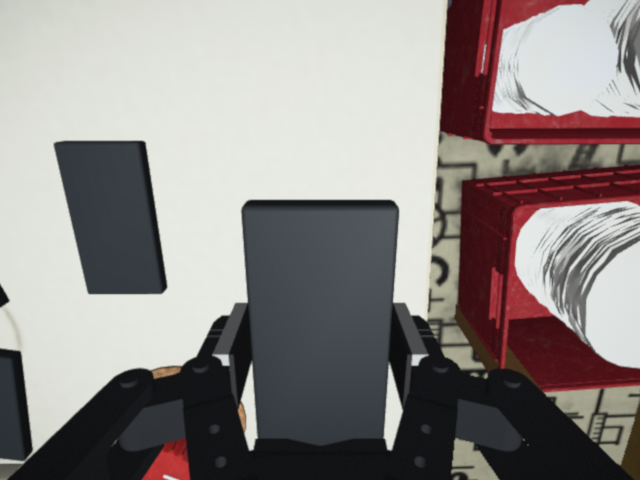

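Board is held squarely. Carry it to the pan.

```bash
python3 -m handwheel '[{"dx":0,"dy":0,"dz":0,"wx":0,"wy":0,"wz":-0.105,"claw":0},{"dx":-0.9,"dy":3,"dz":0,"wx":0,"wy":0,"wz":0,"claw":0},{"dx":-1.5,"dy":4.8,"dz":0,"wx":0,"wy":0,"wz":0,"claw":0},{"dx":-1.5,"dy":4.8,"dz":0,"wx":0,"wy":0,"wz":0,"claw":0},{"dx":-1.5,"dy":4.8,"dz":0,"wx":0,"wy":0,"wz":0,"claw":0},{"dx":-1.5,"dy":4.8,"dz":0,"wx":0,"wy":0,"wz":0,"claw":0},{"dx":-1.5,"dy":4.8,"dz":0,"wx":0,"wy":0,"wz":0,"claw":0},{"dx":-1.5,"dy":4.8,"dz":0,"wx":0,"wy":0,"wz":0,"claw":0}]' && python3 -m handwheel '[{"dx":-1.5,"dy":4.8,"dz":0,"wx":0,"wy":0,"wz":0,"claw":0},{"dx":-1.4,"dy":4.7,"dz":0,"wx":0,"wy":0,"wz":0,"claw":0},{"dx":-1.3,"dy":5,"dz":0,"wx":0,"wy":0,"wz":0,"claw":0},{"dx":0,"dy":0,"dz":0,"wx":0,"wy":0,"wz":0,"claw":0},{"dx":0,"dy":0,"dz":0,"wx":0,"wy":0,"wz":0,"claw":0}]'
python3 - <<'E'
from h import *
go([.5445,.3670,.0395],1.5708+.067)
f=optics.grab_frame("wrist"); cv2.imwrite("pics/w9.png",f["frame"])
g=f["frame"]; hsv=cv2.cvtColor(g,cv2.COLOR_BGR2HSV)
for lab,lo,hi,z in(("blue",(100,150,80),(125,255,255),.035),("orange",(8,150,150),(20,255,255),.035)):
    n,l,st,c=cv2.connectedComponentsWithStats(cv2.inRange(hsv,lo,hi))
    for i in range(1,n):
        if st[i,4]>150: print(lab,w(f,c[i],z).round(4))
E
```

```text
clock: 19.38
position: [0.5111, 0.2213, 0.116]
tool_rot: [-3.141, -0.002, -3.074]
force: [0.6, -1.3, -1.2]
grip_width: 0.055
finger_force: 43.7
clock: 20.0
position: [0.5431, 0.3666, 0.1157]
tool_rot: [-3.14, -0.002, -3.074]
force: [0.1, 0.1, -1.6]
grip_width: 0.055
finger_force: 43.7
pos [0.5431 0.3666 0.1157] rpy [-3.140e+00 -2.000e-03 -3.074e+00] d(cm) [-0.16  0.04  7.62]
  wz 0.0 q7 0.94
blue [[0.4206 0.404  0.035 ]]
orange [[0.4268 0.3137 0.035 ]]
```

```bash
python3 -m handwheel '[{"dx":-0.15,"dy":0,"dz":3,"wx":0,"wy":0,"wz":0,"claw":0},{"dx":0,"dy":0,"dz":3,"wx":0,"wy":0,"wz":0,"claw":0},{"dx":0,"dy":0,"dz":1,"wx":0,"wy":0,"wz":0,"claw":0},{"dx":0,"dy":0,"dz":0.4,"wx":0,"wy":0,"wz":0,"claw":0},{"dx":0,"dy":0,"dz":0.2,"wx":0,"wy":0,"wz":0,"claw":0},{"dx":0,"dy":0,"dz":0,"wx":0,"wy":0,"wz":0,"claw":0}]' && python3 -m handwheel '[{"dx":0,"dy":0,"dz":0.1,"wx":0,"wy":0,"wz":0,"claw":0},{"dx":0,"dy":0,"dz":0,"wx":0,"wy":0,"wz":0,"claw":0}]' && python3 -m handwheel '[{"dx":0,"dy":0,"dz":0,"wx":0,"wy":0,"wz":0,"claw":80},{"dx":0,"dy":0,"dz":0,"wx":0,"wy":0,"wz":0,"claw":80},{"dx":0,"dy":0,"dz":0,"wx":0,"wy":0,"wz":0,"claw":80},{"dx":0,"dy":0,"dz":-2,"wx":0,"wy":0,"wz":0,"claw":80},{"dx":0,"dy":0,"dz":-4,"wx":0,"wy":0,"wz":0,"claw":80},{"dx":0,"dy":0,"dz":-5,"wx":0,"wy":0,"wz":0,"claw":80},{"dx":0,"dy":0,"dz":-4,"wx":0,"wy":0,"wz":0,"claw":80},{"dx":0,"dy":0,"dz":0,"wx":0,"wy":0,"wz":0,"claw":80}]'
cat > pile.py <<'E'
from h import *
import sys
n=int(sys.argv[2]); f=optics.grab_frame("wrist"); cv2.imwrite("pics/%s.png"%sys.argv[1],f["frame"])
gr=cv2.cvtColor(f["frame"],cv2.COLOR_BGR2GRAY); r=(gr<85).astype(np.uint8); r=cv2.morphologyEx(r,cv2.MORPH_OPEN,np.ones((9,9)))
k,l,st,c=cv2.connectedComponentsWithStats(r)
for i in range(1,k):
    q,a,b,y=rect(f,l==i,.041+.012*n)
    if 80<a<140 and 40<b<90: print(st[i],q.round(4),round(a),round(b),"yaw",round(y,3))
go([.5455,.367,.15],1.638)
E
python3 pile.py p1 1
```

```text
clock: 20.8
position: [0.5455, 0.3677, 0.042]
tool_rot: [3.141, 0.001, -3.074]
force: [-0.6, 0.4, -0.6]
grip_width: 0.0549
finger_force: 43.7
clock: 21.05
position: [0.5453, 0.3676, 0.0405]
tool_rot: [3.141, 0.0, -3.074]
force: [0.8, -0.3, -1.8]
grip_width: 0.0546
finger_force: 43.7
clock: 22.05
position: [0.5466, 0.3684, 0.1951]
tool_rot: [3.138, 0.005, -3.075]
force: [-0.0, -0.3, -1.3]
grip_width: 0.0684
finger_force: 0.0
[ 278  150   80  135 8168] [0.5464 0.3671] 109 61 yaw 0.065
[   0  199   62  128 5604] [0.6018 0.1381] 114 42 yaw -0.045
pos [0.5458 0.3679 0.1929] rpy [ 3.140e+00  3.000e-03 -3.075e+00] d(cm) [ 0.04 -0.09  4.29]
  wz -0.0 q7 0.94
```

View pics/p1.png

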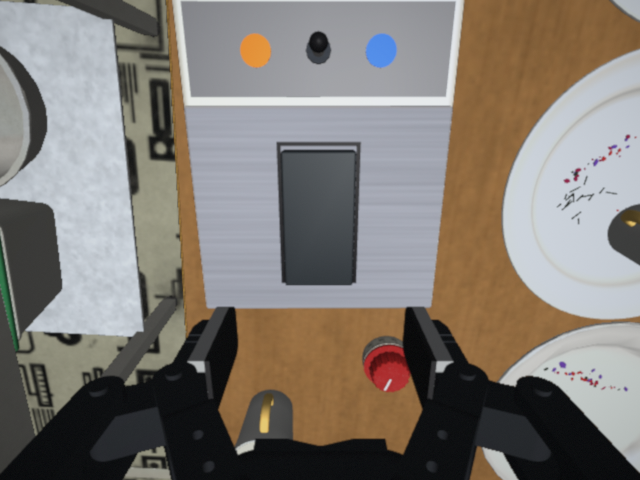

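Board 1 sits inside the outline at (0.546,0.367), yaw 0.065. Next is board D at (0.420,-0.247).

```bash
python3 -m handwheel '[{"dx":1,"dy":-3.6,"dz":0,"wx":0,"wy":0,"wz":0,"claw":80},{"dx":1.4,"dy":-5.2,"dz":0,"wx":0,"wy":0,"wz":0,"claw":80},{"dx":1.4,"dy":-5.2,"dz":0,"wx":0,"wy":0,"wz":0,"claw":80},{"dx":1.4,"dy":-5.2,"dz":0,"wx":0,"wy":0,"wz":0,"claw":80},{"dx":1.4,"dy":-5.2,"dz":0,"wx":0,"wy":0,"wz":0,"claw":80},{"dx":1.4,"dy":-5.2,"dz":0,"wx":0,"wy":0,"wz":0,"claw":80},{"dx":1.4,"dy":-5.2,"dz":0,"wx":0,"wy":0,"wz":0,"claw":80},{"dx":1.4,"dy":-5.2,"dz":0,"wx":0,"wy":0,"wz":0,"claw":80}]' && python3 -m handwheel '[{"dx":1.4,"dy":-5.2,"dz":0,"wx":0,"wy":0,"wz":0,"claw":80},{"dx":1.5,"dy":-5.2,"dz":0,"wx":0,"wy":0,"wz":0,"claw":80},{"dx":1.5,"dy":-5.1,"dz":0,"wx":0,"wy":0,"wz":0,"claw":80},{"dx":1.5,"dy":-5,"dz":2,"wx":0,"wy":0,"wz":0,"claw":80},{"dx":0,"dy":0,"dz":5.3,"wx":0,"wy":0,"wz":0.103,"claw":80},{"dx":0,"dy":0,"dz":0,"wx":0,"wy":0,"wz":0,"claw":80},{"dx":0,"dy":0,"dz":0,"wx":0,"wy":0,"wz":0,"claw":80}]'
python3 bd.py w10; python3 -c "
from h import *
go([.42,-.247,-.003],1.5708-.036); print(monitor.observe()['qpos'].round(2))"
```

```text
clock: 23.1
position: [0.4633, -0.0405, 0.1901]
tool_rot: [-3.142, -0.001, -3.074]
force: [0.9, -0.1, 0.8]
grip_width: 0.0683
finger_force: 0.0
clock: 23.98
position: [0.4197, -0.2469, 0.1185]
tool_rot: [3.142, 0.0, 3.109]
force: [0.2, -0.4, 0.7]
grip_width: 0.0684
finger_force: 0.0
[  276   158    85   150 11982] [ 0.42   -0.2488] 109 55 -0.034
[   59   179   135   157 12021] [ 0.4345 -0.3827] 110 60 0.207
[    0   275   640   205 58942] [ 0.5479 -0.2524] 569 199 1.539
pos [ 0.4201 -0.247   0.1189] rpy [-3.141e+00  2.000e-03  3.109e+00] d(cm) [3.000e-02 1.000e-02 1.219e+01]
  wz 0.003 q7 2.03
[ 0.33  0.48  0.11  2.06 -0.09  0.61  2.03]
```

```bash
python3 -m handwheel '[{"dx":0.05,"dy":-0.1,"dz":4,"wx":0,"wy":0,"wz":0,"claw":80},{"dx":0,"dy":0,"dz":4,"wx":0,"wy":0,"wz":0,"claw":80},{"dx":0,"dy":0,"dz":2.7,"wx":0,"wy":0,"wz":0,"claw":80},{"dx":0,"dy":0,"dz":1,"wx":0,"wy":0,"wz":0,"claw":80},{"dx":0,"dy":0,"dz":0.45,"wx":0,"wy":0,"wz":0,"claw":80},{"dx":0,"dy":0,"dz":0,"wx":0,"wy":0,"wz":0,"claw":80}]' && python3 -m handwheel '[{"dx":0,"dy":0,"dz":0,"wx":0,"wy":0,"wz":0,"claw":0},{"dx":0,"dy":0,"dz":0,"wx":0,"wy":0,"wz":0,"claw":0},{"dx":0,"dy":0,"dz":0,"wx":0,"wy":0,"wz":0,"claw":0},{"dx":0,"dy":0,"dz":0,"wx":0,"wy":0,"wz":0,"claw":0}]' 40 && python3 -m handwheel '[{"dx":0,"dy":0,"dz":-1.8,"wx":0,"wy":0,"wz":0,"claw":0},{"dx":0,"dy":0,"dz":-4,"wx":0,"wy":0,"wz":0,"claw":0},{"dx":0,"dy":0,"dz":-4,"wx":0,"wy":0,"wz":0,"claw":0},{"dx":0,"dy":0,"dz":-4,"wx":0,"wy":0,"wz":0,"claw":0},{"dx":0,"dy":0,"dz":0,"wx":0,"wy":0,"wz":-0.106,"claw":0}]' && python3 -m handwheel '[{"dx":-0.7,"dy":2.6,"dz":0,"wx":0,"wy":0,"wz":0,"claw":0},{"dx":-1.4,"dy":5.2,"dz":0,"wx":0,"wy":0,"wz":0,"claw":0},{"dx":-1.4,"dy":5.2,"dz":0,"wx":0,"wy":0,"wz":0,"claw":0},{"dx":-1.4,"dy":5.2,"dz":0,"wx":0,"wy":0,"wz":0,"claw":0},{"dx":-1.4,"dy":5.2,"dz":0,"wx":0,"wy":0,"wz":0,"claw":0},{"dx":-1.4,"dy":5.2,"dz":0,"wx":0,"wy":0,"wz":0,"claw":0},{"dx":-1.4,"dy":5.2,"dz":0,"wx":0,"wy":0,"wz":0,"claw":0},{"dx":-1.4,"dy":5.2,"dz":0,"wx":0,"wy":0,"wz":0,"claw":0}]' && python3 -m handwheel '[{"dx":-1.4,"dy":5.2,"dz":0,"wx":0,"wy":0,"wz":0,"claw":0},{"dx":-1.5,"dy":5.2,"dz":0,"wx":0,"wy":0,"wz":0,"claw":0},{"dx":-1.6,"dy":5.2,"dz":0,"wx":0,"wy":0,"wz":0,"claw":0},{"dx":-1.6,"dy":6,"dz":0,"wx":0,"wy":0,"wz":0,"claw":0},{"dx":0,"dy":0,"dz":0,"wx":0,"wy":0,"wz":0,"claw":0},{"dx":0,"dy":0,"dz":0,"wx":0,"wy":0,"wz":0,"claw":0}]'
python3 -c "
from h import *
go([.5455,.367,.052],1.638)"
```

```text
clock: 24.78
position: [0.4193, -0.2485, -0.0032]
tool_rot: [-3.141, 0.001, 3.106]
force: [0.4, 0.9, 0.2]
grip_width: 0.0683
finger_force: 0.0
clock: 25.28
position: [0.4193, -0.2486, -0.0031]
tool_rot: [-3.141, 0.001, 3.106]
force: [-2.0, 1.1, 12.3]
grip_width: 0.0552
finger_force: 40.1
clock: 25.9
position: [0.42, -0.2489, 0.1371]
tool_rot: [-3.139, 0.005, -3.07]
force: [-0.2, 0.2, -2.7]
grip_width: 0.0548
finger_force: 44.8
clock: 26.9
position: [0.4962, 0.1499, 0.1345]
tool_rot: [3.141, 0.001, -3.071]
force: [0.5, 0.2, -1.5]
grip_width: 0.0549
finger_force: 44.8
clock: 27.65
position: [0.5416, 0.3673, 0.1339]
tool_rot: [-3.141, -0.0, -3.071]
force: [0.2, 0.1, -0.6]
grip_width: 0.0548
finger_force: 44.8
pos [0.5416 0.3673 0.1339] rpy [-3.141 -0.    -3.071] d(cm) [-0.39 -0.05  8.19]
  wz 0.003 q7 1.0
```

```bash
python3 -m handwheel '[{"dx":-0.33,"dy":0,"dz":3,"wx":0,"wy":0,"wz":0,"claw":0},{"dx":0,"dy":0,"dz":3,"wx":0,"wy":0,"wz":0,"claw":0},{"dx":0,"dy":0,"dz":1.3,"wx":0,"wy":0,"wz":0,"claw":0},{"dx":0,"dy":0,"dz":0.5,"wx":0,"wy":0,"wz":0,"claw":0},{"dx":0,"dy":0,"dz":0.2,"wx":0,"wy":0,"wz":0,"claw":0},{"dx":0,"dy":0,"dz":0.1,"wx":0,"wy":0,"wz":0,"claw":0},{"dx":0,"dy":0,"dz":0,"wx":0,"wy":0,"wz":0,"claw":0}]' && python3 -m handwheel '[{"dx":0,"dy":0,"dz":0,"wx":0,"wy":0,"wz":0,"claw":80},{"dx":0,"dy":0,"dz":0,"wx":0,"wy":0,"wz":0,"claw":80},{"dx":0,"dy":0,"dz":0,"wx":0,"wy":0,"wz":0,"claw":80},{"dx":0,"dy":0,"dz":-2,"wx":0,"wy":0,"wz":0,"claw":80},{"dx":0,"dy":0,"dz":-4,"wx":0,"wy":0,"wz":0,"claw":80},{"dx":0,"dy":0,"dz":-4,"wx":0,"wy":0,"wz":0,"claw":80},{"dx":0,"dy":0,"dz":-4,"wx":0,"wy":0,"wz":0,"claw":80},{"dx":0,"dy":0,"dz":0,"wx":0,"wy":0,"wz":0,"claw":80}]'
python3 pile.py p2 2; python3 -c "
from h import *
go([.4345,-.3827,.12],1.5708+.206)"
```

```text
clock: 28.52
position: [0.5452, 0.3682, 0.0533]
tool_rot: [3.141, 0.001, -3.071]
force: [-0.2, 0.8, -1.1]
grip_width: 0.0551
finger_force: 44.8
clock: 29.52
position: [0.5464, 0.3689, 0.1975]
tool_rot: [3.138, 0.005, -3.072]
force: [-0.0, 0.1, 0.1]
grip_width: 0.0684
finger_force: 0.0
[ 278  150   79  140 8383] [0.5456 0.3671] 110 58 yaw 0.066
[   0  198   62  128 5573] [0.5967 0.1464] 110 41 yaw -0.045
pos [0.5457 0.3684 0.1954] rpy [ 3.140e+00  3.000e-03 -3.072e+00] d(cm) [ 0.04 -0.15  4.54]
  wz 0.003 q7 1.0
pos [0.5457 0.3684 0.1954] rpy [ 3.140e+00  3.000e-03 -3.072e+00] d(cm) [ 16.37 -74.17   7.35]
  wz -0.136 q7 1.0
```

Two boards are stacked. For board C the last joint would come near its limit, so it goes last. Next: A at (0.575,-0.388), yaw -0.193.

```bash
python3 -m handwheel '[{"dx":0.1,"dy":-3.6,"dz":0,"wx":0,"wy":0,"wz":0,"claw":80},{"dx":0.2,"dy":-5.2,"dz":0,"wx":0,"wy":0,"wz":0,"claw":80},{"dx":0.2,"dy":-5.2,"dz":0,"wx":0,"wy":0,"wz":0,"claw":80},{"dx":0.2,"dy":-5.2,"dz":0,"wx":0,"wy":0,"wz":0,"claw":80},{"dx":0.2,"dy":-5.2,"dz":0,"wx":0,"wy":0,"wz":0,"claw":80},{"dx":0.2,"dy":-5.2,"dz":0,"wx":0,"wy":0,"wz":0,"claw":80},{"dx":0.2,"dy":-5.2,"dz":0,"wx":0,"wy":0,"wz":0,"claw":80},{"dx":0.2,"dy":-5.2,"dz":0,"wx":0,"wy":0,"wz":0,"claw":80}]' && python3 -m handwheel '[{"dx":0.1,"dy":-5.2,"dz":0,"wx":0,"wy":0,"wz":0,"claw":80},{"dx":0.1,"dy":-5.2,"dz":0,"wx":0,"wy":0,"wz":0,"claw":80},{"dx":0.1,"dy":-5.2,"dz":0,"wx":0,"wy":0,"wz":0,"claw":80},{"dx":0.1,"dy":-5.2,"dz":0,"wx":0,"wy":0,"wz":0,"claw":80},{"dx":0.1,"dy":-5.2,"dz":0,"wx":0,"wy":0,"wz":0,"claw":80},{"dx":0.1,"dy":-5.2,"dz":0,"wx":0,"wy":0,"wz":0,"claw":80},{"dx":0,"dy":-4.2,"dz":0,"wx":0,"wy":0,"wz":0,"claw":80},{"dx":0,"dy":0,"dz":3.5,"wx":0,"wy":0,"wz":0.13,"claw":80}]' && python3 -m handwheel '[{"dx":0,"dy":0,"dz":4,"wx":0,"wy":0,"wz":0.132,"claw":80},{"dx":0,"dy":0,"dz":0,"wx":0,"wy":0,"wz":0,"claw":80},{"dx":0,"dy":0,"dz":0,"wx":0,"wy":0,"wz":0,"claw":80}]'
python3 bd.py w11; python3 -c "
from h import *
go([.575,-.388,-.002],1.5708-.193); print(monitor.observe()['qpos'].round(2))"
```

```text
clock: 30.58
position: [0.5576, -0.0336, 0.1926]
tool_rot: [3.142, -0.001, -3.071]
force: [0.8, 0.3, 0.2]
grip_width: 0.0683
finger_force: 0.0
clock: 31.58
position: [0.5764, -0.3901, 0.1588]
tool_rot: [-3.139, 0.002, 3.075]
force: [0.9, 1.1, -1.7]
grip_width: 0.0685
finger_force: 0.0
clock: 31.95
position: [0.5774, -0.3858, 0.1192]
tool_rot: [-3.141, 0.001, 2.953]
force: [1.1, 0.5, 0.5]
grip_width: 0.0684
finger_force: 0.0
[  221     0   133   118 10230] [ 0.4552 -0.3812] 70 55 0.206
[   0   66   33   79 1906] [ 0.4602 -0.5574] 48 19 -0.459
[  273   155    85   151 12041] [ 0.5757 -0.3899] 110 55 -0.197
[ 497  190   83   86 1553] [ 0.5968 -0.2449] 67 36 -0.642
[ 526  207   78   78 1884] [ 0.6114 -0.2254] 56 39 -0.615
[   0  227   45   71 2319] [ 0.5601 -0.6006] 58 30 -0.459
[    0   285   640   195 53357] [ 0.708  -0.4124] 571 191 1.384
pos [ 0.5776 -0.3859  0.1196] rpy [-3.141e+00  2.000e-03  2.952e+00] d(cm) [ 0.24 -0.24 12.16]
  wz 0.004 q7 2.02
[ 0.38  0.76  0.2   1.5  -0.18  0.9   2.02]
```

```bash
python3 -m handwheel '[{"dx":0.13,"dy":-0.37,"dz":4,"wx":0,"wy":0,"wz":0,"claw":80},{"dx":0,"dy":0,"dz":4,"wx":0,"wy":0,"wz":0,"claw":80},{"dx":0,"dy":0,"dz":2.7,"wx":0,"wy":0,"wz":0,"claw":80},{"dx":0,"dy":0,"dz":1,"wx":0,"wy":0,"wz":0,"claw":80},{"dx":0,"dy":0,"dz":0.45,"wx":0,"wy":0,"wz":0,"claw":80},{"dx":0,"dy":0,"dz":0,"wx":0,"wy":0,"wz":0,"claw":80}]' && python3 -m handwheel '[{"dx":0,"dy":0,"dz":0,"wx":0,"wy":0,"wz":0,"claw":0},{"dx":0,"dy":0,"dz":0,"wx":0,"wy":0,"wz":0,"claw":0},{"dx":0,"dy":0,"dz":0,"wx":0,"wy":0,"wz":0,"claw":0},{"dx":0,"dy":0,"dz":0,"wx":0,"wy":0,"wz":0,"claw":0}]' 40 && python3 -m handwheel '[{"dx":0,"dy":0,"dz":-1.8,"wx":0,"wy":0,"wz":0,"claw":0},{"dx":0,"dy":0,"dz":-4,"wx":0,"wy":0,"wz":0,"claw":0},{"dx":0,"dy":0,"dz":-4,"wx":0,"wy":0,"wz":0,"claw":0},{"dx":0,"dy":0,"dz":-5,"wx":0,"wy":0,"wz":0,"claw":0},{"dx":0,"dy":0,"dz":0,"wx":0,"wy":0,"wz":-0.13,"claw":0},{"dx":0,"dy":0,"dz":0,"wx":0,"wy":0,"wz":-0.13,"claw":0},{"dx":0,"dy":0,"dz":0,"wx":0,"wy":0,"wz":0,"claw":0}]' && python3 -m handwheel '[{"dx":-0.1,"dy":2.6,"dz":0,"wx":0,"wy":0,"wz":0,"claw":0},{"dx":-0.1,"dy":5.2,"dz":0,"wx":0,"wy":0,"wz":0,"claw":0},{"dx":-0.1,"dy":5.2,"dz":0,"wx":0,"wy":0,"wz":0,"claw":0},{"dx":-0.1,"dy":5.2,"dz":0,"wx":0,"wy":0,"wz":0,"claw":0},{"dx":-0.1,"dy":5.2,"dz":0,"wx":0,"wy":0,"wz":0,"claw":0},{"dx":-0.1,"dy":5.2,"dz":0,"wx":0,"wy":0,"wz":0,"claw":0},{"dx":-0.1,"dy":5.2,"dz":0,"wx":0,"wy":0,"wz":0,"claw":0},{"dx":-0.1,"dy":5.2,"dz":0,"wx":0,"wy":0,"wz":0,"claw":0}]' && python3 -m handwheel '[{"dx":-0.2,"dy":5.2,"dz":0,"wx":0,"wy":0,"wz":0,"claw":0},{"dx":-0.2,"dy":5.2,"dz":0,"wx":0,"wy":0,"wz":0,"claw":0},{"dx":-0.2,"dy":5.2,"dz":0,"wx":0,"wy":0,"wz":0,"claw":0},{"dx":-0.2,"dy":5.2,"dz":0,"wx":0,"wy":0,"wz":0,"claw":0},{"dx":-0.2,"dy":5.2,"dz":0,"wx":0,"wy":0,"wz":0,"claw":0},{"dx":-0.3,"dy":5.2,"dz":0,"wx":0,"wy":0,"wz":0,"claw":0},{"dx":0,"dy":5.4,"dz":0,"wx":0,"wy":0,"wz":0,"claw":0},{"dx":0,"dy":0,"dz":0,"wx":0,"wy":0,"wz":0,"claw":0}]'
python3 -c "
from h import *
optics.grab_frame('wrist');optics.grab_frame('wrist');optics.grab_frame('wrist')
go([.5455,.367,.0653],1.638)"
```

```text
clock: 32.75
position: [0.5755, -0.3893, -0.0025]
tool_rot: [-3.141, 0.001, 2.95]
force: [0.2, 1.0, -0.6]
grip_width: 0.0685
finger_force: 0.0
clock: 33.25
position: [0.5755, -0.3893, -0.0023]
tool_rot: [-3.141, 0.001, 2.95]
force: [-1.9, 1.1, 7.6]
grip_width: 0.0551
finger_force: 42.0
clock: 34.12
position: [0.575, -0.3891, 0.1456]
tool_rot: [-3.141, 0.001, -3.074]
force: [-0.8, 0.6, -2.0]
grip_width: 0.0546
finger_force: 44.2
clock: 35.12
position: [0.5563, 0.0023, 0.145]
tool_rot: [3.142, 0.001, -3.078]
force: [1.5, 0.5, -1.6]
grip_width: 0.0549
finger_force: 44.2
clock: 36.12
position: [0.5426, 0.3718, 0.1444]
tool_rot: [3.139, -0.0, -3.071]
force: [0.6, -1.1, -3.0]
grip_width: 0.0546
finger_force: 44.2
pos [0.5447 0.3659 0.1446] rpy [-3.141  0.    -3.076] d(cm) [-0.09  0.11  7.93]
  wz -0.002 q7 1.04
```

```bash
python3 -m handwheel '[{"dx":-0.09,"dy":0.08,"dz":3,"wx":0,"wy":0,"wz":0,"claw":0},{"dx":0,"dy":0,"dz":3,"wx":0,"wy":0,"wz":0,"claw":0},{"dx":0,"dy":0,"dz":1.2,"wx":0,"wy":0,"wz":0,"claw":0},{"dx":0,"dy":0,"dz":0.5,"wx":0,"wy":0,"wz":0,"claw":0},{"dx":0,"dy":0,"dz":0.2,"wx":0,"wy":0,"wz":0,"claw":0},{"dx":0,"dy":0,"dz":0.1,"wx":0,"wy":0,"wz":0,"claw":0},{"dx":0,"dy":0,"dz":0,"wx":0,"wy":0,"wz":0,"claw":0}]' && python3 -m handwheel '[{"dx":0,"dy":0,"dz":0,"wx":0,"wy":0,"wz":0,"claw":80},{"dx":0,"dy":0,"dz":0,"wx":0,"wy":0,"wz":0,"claw":80},{"dx":0,"dy":0,"dz":0,"wx":0,"wy":0,"wz":0,"claw":80},{"dx":0,"dy":0,"dz":-2,"wx":0,"wy":0,"wz":0,"claw":80},{"dx":0,"dy":0,"dz":-4,"wx":0,"wy":0,"wz":0,"claw":80},{"dx":0,"dy":0,"dz":-4,"wx":0,"wy":0,"wz":0,"claw":80},{"dx":0,"dy":0,"dz":-3,"wx":0,"wy":0,"wz":0,"claw":80},{"dx":0,"dy":0,"dz":0,"wx":0,"wy":0,"wz":0,"claw":80}]'
python3 pile.py p3 3; python3 -c "
from h import *
go([.5978,-.1037,.12],1.5708+.083)"
```

```text
clock: 37.15
position: [0.5455, 0.3678, 0.0648]
tool_rot: [3.141, 0.001, -3.073]
force: [0.2, 0.1, -1.1]
grip_width: 0.0546
finger_force: 44.2
clock: 38.15
position: [0.5464, 0.3682, 0.1982]
tool_rot: [3.139, 0.004, -3.074]
force: [0.0, -0.3, 1.0]
grip_width: 0.0681
finger_force: 0.0
[ 279  150   79  146 8712] [0.5445 0.367 ] 110 56 yaw 0.067
[   0  199   63  127 5567] [0.5908 0.1546] 105 40 yaw -0.048
pos [0.5457 0.3679 0.1964] rpy [ 3.140e+00  2.000e-03 -3.074e+00] d(cm) [ 0.04 -0.1   4.64]
  wz 0.001 q7 1.04
pos [0.5457 0.3679 0.1964] rpy [ 3.140e+00  2.000e-03 -3.074e+00] d(cm) [ -1.97 -47.42   7.57]
  wz -0.015 q7 1.04
```

Three are stacked. Next is board B.

```bash
python3 -m handwheel '[{"dx":-0.2,"dy":-3.6,"dz":0,"wx":0,"wy":0,"wz":-0.015,"claw":80},{"dx":-0.2,"dy":-5.2,"dz":0,"wx":0,"wy":0,"wz":0,"claw":80},{"dx":-0.2,"dy":-5.2,"dz":0,"wx":0,"wy":0,"wz":0,"claw":80},{"dx":-0.2,"dy":-5.2,"dz":0,"wx":0,"wy":0,"wz":0,"claw":80},{"dx":-0.2,"dy":-5.2,"dz":0,"wx":0,"wy":0,"wz":0,"claw":80},{"dx":-0.2,"dy":-5.2,"dz":0,"wx":0,"wy":0,"wz":0,"claw":80},{"dx":-0.2,"dy":-5.2,"dz":0,"wx":0,"wy":0,"wz":0,"claw":80},{"dx":-0.2,"dy":-5.2,"dz":0,"wx":0,"wy":0,"wz":0,"claw":80}]' && python3 -m handwheel '[{"dx":-0.3,"dy":-5,"dz":0,"wx":0,"wy":0,"wz":0,"claw":80},{"dx":0,"dy":-2.4,"dz":3,"wx":0,"wy":0,"wz":0,"claw":80},{"dx":0,"dy":0,"dz":4.5,"wx":0,"wy":0,"wz":0,"claw":80},{"dx":0,"dy":0,"dz":0,"wx":0,"wy":0,"wz":0,"claw":80},{"dx":0,"dy":0,"dz":0,"wx":0,"wy":0,"wz":0,"claw":80}]'
python3 bd.py w12; python3 -c "
from h import *
go([.598,-.1037,-.0025],1.5708+.083); print(monitor.observe()['qpos'].round(2))"
```

```text
clock: 39.2
position: [0.5936, -0.0314, 0.1941]
tool_rot: [3.142, -0.001, -3.058]
force: [1.0, 0.4, 0.7]
grip_width: 0.0684
finger_force: 0.0
clock: 39.83
position: [0.6035, -0.103, 0.1206]
tool_rot: [-3.141, 0.001, -3.058]
force: [-0.3, 0.2, 0.8]
grip_width: 0.0683
finger_force: 0.0
[ 460    0  180  144 9071] [0.4987 0.0303] 140 62 1.178
[    0   113   640   367 74507] [ 0.6779 -0.0983] 574 312 -1.486
[  276   150    85   151 11808] [ 0.5994 -0.1051] 109 55 0.083
pos [ 0.6039 -0.103   0.121 ] rpy [-3.141e+00  2.000e-03 -3.058e+00] d(cm) [ 0.61 -0.02 12.35]
  wz 0.001 q7 1.85
[-0.04  0.64  0.16  1.73 -0.14  0.78  1.85]
```

```bash
python3 -m handwheel '[{"dx":0.51,"dy":-0.11,"dz":4,"wx":0,"wy":0,"wz":0,"claw":80},{"dx":0,"dy":0,"dz":4,"wx":0,"wy":0,"wz":0,"claw":80},{"dx":0,"dy":0,"dz":2.8,"wx":0,"wy":0,"wz":0,"claw":80},{"dx":0,"dy":0,"dz":1,"wx":0,"wy":0,"wz":0,"claw":80},{"dx":0,"dy":0,"dz":0.5,"wx":0,"wy":0,"wz":0,"claw":80},{"dx":0,"dy":0,"dz":0,"wx":0,"wy":0,"wz":0,"claw":80}]' && python3 -m handwheel '[{"dx":0,"dy":0,"dz":0,"wx":0,"wy":0,"wz":0,"claw":0},{"dx":0,"dy":0,"dz":0,"wx":0,"wy":0,"wz":0,"claw":0},{"dx":0,"dy":0,"dz":0,"wx":0,"wy":0,"wz":0,"claw":0},{"dx":0,"dy":0,"dz":0,"wx":0,"wy":0,"wz":0,"claw":0}]' 40 && python3 -m handwheel '[{"dx":0,"dy":0,"dz":-1.8,"wx":0,"wy":0,"wz":0,"claw":0},{"dx":0,"dy":0,"dz":-4,"wx":0,"wy":0,"wz":0,"claw":0},{"dx":0,"dy":0,"dz":-5,"wx":0,"wy":0,"wz":0,"claw":0},{"dx":0,"dy":0,"dz":-4.5,"wx":0,"wy":0,"wz":0,"claw":0},{"dx":0,"dy":0,"dz":0,"wx":0,"wy":0,"wz":0.016,"claw":0},{"dx":0,"dy":0,"dz":0,"wx":0,"wy":0,"wz":0,"claw":0}]' && python3 -m handwheel '[{"dx":0.2,"dy":2.6,"dz":0,"wx":0,"wy":0,"wz":0,"claw":0},{"dx":0.2,"dy":5.2,"dz":0,"wx":0,"wy":0,"wz":0,"claw":0},{"dx":0.2,"dy":5.2,"dz":0,"wx":0,"wy":0,"wz":0,"claw":0},{"dx":0.3,"dy":5.2,"dz":0,"wx":0,"wy":0,"wz":0,"claw":0},{"dx":0.3,"dy":5.2,"dz":0,"wx":0,"wy":0,"wz":0,"claw":0},{"dx":0.3,"dy":5.2,"dz":0,"wx":0,"wy":0,"wz":0,"claw":0},{"dx":0.3,"dy":5.2,"dz":0,"wx":0,"wy":0,"wz":0,"claw":0},{"dx":0.3,"dy":5.2,"dz":0,"wx":0,"wy":0,"wz":0,"claw":0}]' && python3 -m handwheel '[{"dx":0.1,"dy":5.2,"dz":0,"wx":0,"wy":0,"wz":0,"claw":0},{"dx":0,"dy":3.2,"dz":0,"wx":0,"wy":0,"wz":0,"claw":0},{"dx":0,"dy":0,"dz":0,"wx":0,"wy":0,"wz":0,"claw":0},{"dx":0,"dy":0,"dz":0,"wx":0,"wy":0,"wz":0,"claw":0}]'
python3 -c "
from h import *
go([.5455,.367,.0767],1.638)"
```

```text
clock: 40.62
position: [0.5987, -0.1048, -0.0027]
tool_rot: [-3.141, 0.001, -3.058]
force: [1.1, 0.4, 0.7]
grip_width: 0.0685
finger_force: 0.0
clock: 41.12
position: [0.5987, -0.1048, -0.0024]
tool_rot: [-3.141, 0.001, -3.058]
force: [-2.0, 0.9, 9.0]
grip_width: 0.0546
finger_force: 41.4
clock: 41.88
position: [0.5978, -0.1046, 0.1496]
tool_rot: [3.141, 0.0, -3.074]
force: [-0.8, 0.2, -3.3]
grip_width: 0.0545
finger_force: 44.9
clock: 42.88
position: [0.5499, 0.2842, 0.1481]
tool_rot: [-3.14, -0.002, -3.074]
force: [1.4, -0.3, -1.8]
grip_width: 0.0547
finger_force: 44.9
clock: 43.38
position: [0.544, 0.3656, 0.1483]
tool_rot: [-3.14, -0.001, -3.075]
force: [-0.5, -1.2, -2.6]
grip_width: 0.0545
finger_force: 44.9
pos [0.544  0.3656 0.1483] rpy [-3.140e+00 -1.000e-03 -3.075e+00] d(cm) [-0.16  0.14  7.16]
  wz -0.0 q7 1.07
```

```bash
python3 -m handwheel '[{"dx":-0.15,"dy":0.12,"dz":3,"wx":0,"wy":0,"wz":0,"claw":0},{"dx":0,"dy":0,"dz":2.5,"wx":0,"wy":0,"wz":0,"claw":0},{"dx":0,"dy":0,"dz":1,"wx":0,"wy":0,"wz":0,"claw":0},{"dx":0,"dy":0,"dz":0.4,"wx":0,"wy":0,"wz":0,"claw":0},{"dx":0,"dy":0,"dz":0.2,"wx":0,"wy":0,"wz":0,"claw":0},{"dx":0,"dy":0,"dz":0.1,"wx":0,"wy":0,"wz":0,"claw":0},{"dx":0,"dy":0,"dz":0,"wx":0,"wy":0,"wz":0,"claw":0}]' && python3 -m handwheel '[{"dx":0,"dy":0,"dz":0,"wx":0,"wy":0,"wz":0,"claw":80},{"dx":0,"dy":0,"dz":0,"wx":0,"wy":0,"wz":0,"claw":80},{"dx":0,"dy":0,"dz":0,"wx":0,"wy":0,"wz":0,"claw":80},{"dx":0,"dy":0,"dz":-2,"wx":0,"wy":0,"wz":0,"claw":80},{"dx":0,"dy":0,"dz":-4,"wx":0,"wy":0,"wz":0,"claw":80},{"dx":0,"dy":0,"dz":-4,"wx":0,"wy":0,"wz":0,"claw":80},{"dx":0,"dy":0,"dz":-3,"wx":0,"wy":0,"wz":0,"claw":80},{"dx":0,"dy":0,"dz":0,"wx":0,"wy":0,"wz":0,"claw":80}]'
python3 pile.py p4 4; python3 -c "
from h import *
go([.4345,-.3827,.12],1.5708+.206); print(monitor.observe()['qpos'].round(2))"
```

```text
clock: 44.25
position: [0.5459, 0.3681, 0.0777]
tool_rot: [3.141, 0.0, -3.074]
force: [-0.1, 0.2, -2.6]
grip_width: 0.0546
finger_force: 44.8
clock: 45.25
position: [0.5468, 0.3686, 0.2112]
tool_rot: [3.139, 0.004, -3.075]
force: [-0.9, 0.0, -0.8]
grip_width: 0.0682
finger_force: 0.0
[ 279  148   78  148 9076] [0.5445 0.3673] 112 55 yaw 0.068
[   0  197   66  125 5416] [0.5889 0.156 ] 102 42 yaw -0.049
pos [0.5461 0.3683 0.2094] rpy [ 3.140e+00  2.000e-03 -3.074e+00] d(cm) [ 0.09 -0.13  5.94]
  wz -0.0 q7 1.06
pos [0.5461 0.3683 0.2094] rpy [ 3.140e+00  2.000e-03 -3.074e+00] d(cm) [ 16.2  -74.19   8.79]
  wz -0.139 q7 1.06
[-0.8   0.6   0.19  1.54 -0.13  1.01  1.06]
```

Four are stacked, all aligned. For board C I'll half-turn the tool first, to stay inside the last joint's range.

```bash
python3 -m handwheel '[{"dx":0,"dy":0,"dz":0,"wx":0,"wy":0,"wz":0.177,"claw":80},{"dx":0,"dy":0,"dz":0,"wx":0,"wy":0,"wz":0.177,"claw":80},{"dx":0,"dy":0,"dz":0,"wx":0,"wy":0,"wz":0.177,"claw":80},{"dx":0,"dy":0,"dz":0,"wx":0,"wy":0,"wz":0.177,"claw":80},{"dx":0,"dy":0,"dz":0,"wx":0,"wy":0,"wz":0.177,"claw":80},{"dx":0,"dy":0,"dz":0,"wx":0,"wy":0,"wz":0.177,"claw":80},{"dx":0,"dy":0,"dz":0,"wx":0,"wy":0,"wz":0.177,"claw":80},{"dx":0,"dy":0,"dz":0,"wx":0,"wy":0,"wz":0.177,"claw":80}]' && python3 -m handwheel '[{"dx":0,"dy":0,"dz":0,"wx":0,"wy":0,"wz":0.177,"claw":80},{"dx":0,"dy":0,"dz":0,"wx":0,"wy":0,"wz":0.177,"claw":80},{"dx":0,"dy":0,"dz":0,"wx":0,"wy":0,"wz":0.177,"claw":80},{"dx":0,"dy":0,"dz":0,"wx":0,"wy":0,"wz":0.177,"claw":80},{"dx":0,"dy":0,"dz":0,"wx":0,"wy":0,"wz":0.177,"claw":80},{"dx":0,"dy":0,"dz":0,"wx":0,"wy":0,"wz":0.177,"claw":80},{"dx":0,"dy":0,"dz":0,"wx":0,"wy":0,"wz":0.177,"claw":80},{"dx":0,"dy":0,"dz":0,"wx":0,"wy":0,"wz":0.177,"claw":80}]' && python3 -m handwheel '[{"dx":0,"dy":0,"dz":0,"wx":0,"wy":0,"wz":0.17,"claw":80},{"dx":-1.3,"dy":3.6,"dz":0,"wx":0,"wy":0,"wz":0,"claw":80},{"dx":-1.79,"dy":4.83,"dz":0,"wx":0,"wy":0,"wz":0,"claw":80},{"dx":-1.79,"dy":4.83,"dz":0,"wx":0,"wy":0,"wz":0,"claw":80},{"dx":-1.79,"dy":4.83,"dz":0,"wx":0,"wy":0,"wz":0,"claw":80},{"dx":-1.79,"dy":4.83,"dz":0,"wx":0,"wy":0,"wz":0,"claw":80},{"dx":-1.79,"dy":4.83,"dz":0,"wx":0,"wy":0,"wz":0,"claw":80},{"dx":-1.79,"dy":4.83,"dz":0,"wx":0,"wy":0,"wz":0,"claw":80}]' && python3 -m handwheel '[{"dx":-1.79,"dy":4.83,"dz":0,"wx":0,"wy":0,"wz":0,"claw":80},{"dx":-1.79,"dy":4.83,"dz":0,"wx":0,"wy":0,"wz":0,"claw":80},{"dx":-1.79,"dy":4.83,"dz":0,"wx":0,"wy":0,"wz":0,"claw":80},{"dx":-1.79,"dy":4.83,"dz":0,"wx":0,"wy":0,"wz":0,"claw":80},{"dx":-1.79,"dy":4.83,"dz":0,"wx":0,"wy":0,"wz":0,"claw":80},{"dx":-1.79,"dy":4.83,"dz":0,"wx":0,"wy":0,"wz":0,"claw":80},{"dx":-1.79,"dy":4.83,"dz":0,"wx":0,"wy":0,"wz":0,"claw":80},{"dx":-1.79,"dy":4.83,"dz":0,"wx":0,"wy":0,"wz":0,"claw":80}]' && python3 -m handwheel '[{"dx":0,"dy":0,"dz":4,"wx":0,"wy":0,"wz":0,"claw":80},{"dx":0,"dy":0,"dz":4,"wx":0,"wy":0,"wz":0,"claw":80},{"dx":0,"dy":0,"dz":0,"wx":0,"wy":0,"wz":0,"claw":80},{"dx":0,"dy":0,"dz":0,"wx":0,"wy":0,"wz":0,"claw":80}]'
python3 bd.py w13; python3 -c "
from h import *
go([.4345,-.3827,-.0025],1.5708+.206); print(monitor.observe()['qpos'].round(2))"
```

```text
clock: 46.3
position: [0.5454, 0.3678, 0.207]
tool_rot: [-3.141, 0.0, 1.787]
force: [0.1, 0.5, -1.3]
grip_width: 0.0686
finger_force: 0.0
clock: 47.3
position: [0.5454, 0.3679, 0.207]
tool_rot: [3.142, 0.001, 0.371]
force: [-0.1, -0.2, 0.9]
grip_width: 0.0682
finger_force: 0.0
clock: 48.3
position: [0.494, 0.023, 0.2072]
tool_rot: [-3.141, 0.0, 0.207]
force: [0.5, -0.1, 0.3]
grip_width: 0.0689
finger_force: 0.0
clock: 49.3
position: [0.4334, -0.3845, 0.2071]
tool_rot: [-3.141, 0.0, 0.207]
force: [1.5, 0.6, -0.0]
grip_width: 0.0683
finger_force: 0.0
clock: 49.8
position: [0.4341, -0.3836, 0.1286]
tool_rot: [3.141, -0.0, 0.207]
force: [0.0, -0.3, 0.0]
grip_width: 0.0682
finger_force: 0.0
[  281   150    83   148 11486] [ 0.4365 -0.3851] 110 55 0.206
[ 540  224  100  114 7019] [ 0.4433 -0.6035] 118 52 1.237
[    0   307   640   173 58484] [ 0.2862 -0.4156] 592 180 -1.366
pos [ 0.4345 -0.3836  0.1289] rpy [ 3.14e+00 -1.00e-03  2.07e-01] d(cm) [ 1.000e-02 -1.100e-01  1.314e+01]
  wz 0.001 q7 -0.13
[ 0.11  0.73  0.79  1.84 -0.68  0.86 -0.13]
```

```bash
python3 -m handwheel '[{"dx":0.1,"dy":0.05,"dz":4,"wx":0,"wy":0,"wz":0,"claw":80},{"dx":0,"dy":0,"dz":4,"wx":0,"wy":0,"wz":0,"claw":80},{"dx":0,"dy":0,"dz":3.5,"wx":0,"wy":0,"wz":0,"claw":80},{"dx":0,"dy":0,"dz":1,"wx":0,"wy":0,"wz":0,"claw":80},{"dx":0,"dy":0,"dz":0.6,"wx":0,"wy":0,"wz":0,"claw":80},{"dx":0,"dy":0,"dz":0,"wx":0,"wy":0,"wz":0,"claw":80}]' && python3 -m handwheel '[{"dx":0,"dy":0,"dz":0,"wx":0,"wy":0,"wz":0,"claw":0},{"dx":0,"dy":0,"dz":0,"wx":0,"wy":0,"wz":0,"claw":0},{"dx":0,"dy":0,"dz":0,"wx":0,"wy":0,"wz":0,"claw":0},{"dx":0,"dy":0,"dz":0,"wx":0,"wy":0,"wz":0,"claw":0}]' 40 && python3 -m handwheel '[{"dx":0,"dy":0,"dz":-2,"wx":0,"wy":0,"wz":0,"claw":0},{"dx":0,"dy":0,"dz":-4,"wx":0,"wy":0,"wz":0,"claw":0},{"dx":0,"dy":0,"dz":-5,"wx":0,"wy":0,"wz":0,"claw":0},{"dx":0,"dy":0,"dz":-5,"wx":0,"wy":0,"wz":0,"claw":0},{"dx":0,"dy":0,"dz":-0.5,"wx":0,"wy":0,"wz":0.139,"claw":0},{"dx":0,"dy":0,"dz":0,"wx":0,"wy":0,"wz":0,"claw":0}]' && python3 -m handwheel '[{"dx":0.6,"dy":-2.6,"dz":0,"wx":0,"wy":0,"wz":0,"claw":0},{"dx":1.1,"dy":-5.11,"dz":0,"wx":0,"wy":0,"wz":0,"claw":0},{"dx":1.1,"dy":-5.11,"dz":0,"wx":0,"wy":0,"wz":0,"claw":0},{"dx":1.1,"dy":-5.11,"dz":0,"wx":0,"wy":0,"wz":0,"claw":0},{"dx":1.1,"dy":-5.11,"dz":0,"wx":0,"wy":0,"wz":0,"claw":0},{"dx":1.1,"dy":-5.11,"dz":0,"wx":0,"wy":0,"wz":0,"claw":0},{"dx":1.1,"dy":-5.11,"dz":0,"wx":0,"wy":0,"wz":0,"claw":0},{"dx":1.1,"dy":-5.11,"dz":0,"wx":0,"wy":0,"wz":0,"claw":0}]' && python3 -m handwheel '[{"dx":1.1,"dy":-5.11,"dz":0,"wx":0,"wy":0,"wz":0,"claw":0},{"dx":1.1,"dy":-5.11,"dz":0,"wx":0,"wy":0,"wz":0,"claw":0},{"dx":1.1,"dy":-5.11,"dz":0,"wx":0,"wy":0,"wz":0,"claw":0},{"dx":1.1,"dy":-5.11,"dz":0,"wx":0,"wy":0,"wz":0,"claw":0},{"dx":1.1,"dy":-5.11,"dz":0,"wx":0,"wy":0,"wz":0,"claw":0},{"dx":1.1,"dy":-5.11,"dz":0,"wx":0,"wy":0,"wz":0,"claw":0},{"dx":1.1,"dy":-5.11,"dz":0,"wx":0,"wy":0,"wz":0,"claw":0},{"dx":0,"dy":0,"dz":0,"wx":0,"wy":0,"wz":0,"claw":0}]'
python3 -c "
from h import *
for i in range(3): f=optics.grab_frame('top')
cv2.imwrite('pics/top2.png',f['frame'])
go([.5455,.367,.0887],1.638); print(monitor.observe()['qpos'].round(2))"
```

```text
clock: 50.6
position: [0.4356, -0.3838, -0.0026]
tool_rot: [3.141, -0.001, 0.207]
force: [-0.4, 0.7, 0.0]
grip_width: 0.0684
finger_force: 0.0
clock: 51.1
position: [0.4356, -0.3838, -0.0024]
tool_rot: [3.141, -0.001, 0.207]
force: [-1.5, 2.6, 9.3]
grip_width: 0.0549
finger_force: 41.0
clock: 51.85
position: [0.4353, -0.3833, 0.1627]
tool_rot: [3.141, -0.001, 0.068]
force: [0.4, 1.0, -2.6]
grip_width: 0.055
finger_force: 45.0
clock: 52.85
position: [0.4915, 0.0067, 0.1613]
tool_rot: [3.142, 0.001, 0.071]
force: [1.5, 0.4, -1.8]
grip_width: 0.0547
finger_force: 45.0
clock: 53.85
position: [0.5434, 0.3709, 0.1601]
tool_rot: [3.141, 0.001, 0.076]
force: [0.5, -1.5, -2.5]
grip_width: 0.0545
finger_force: 45.0
pos [0.5443 0.366  0.1611] rpy [3.141e+00 1.000e-03 6.900e-02] d(cm) [ 0.13 -0.1   7.24]
  wz 0.001 q7 -1.54
[-1.23  0.88  0.97  1.61 -0.79  1.09 -1.54]
```

```bash
python3 -m handwheel '[{"dx":0.12,"dy":-0.06,"dz":3,"wx":0,"wy":0,"wz":0,"claw":0},{"dx":0,"dy":0,"dz":2.5,"wx":0,"wy":0,"wz":0,"claw":0},{"dx":0,"dy":0,"dz":1,"wx":0,"wy":0,"wz":0,"claw":0},{"dx":0,"dy":0,"dz":0.5,"wx":0,"wy":0,"wz":0,"claw":0},{"dx":0,"dy":0,"dz":0.2,"wx":0,"wy":0,"wz":0,"claw":0},{"dx":0,"dy":0,"dz":0.1,"wx":0,"wy":0,"wz":0,"claw":0},{"dx":0,"dy":0,"dz":0,"wx":0,"wy":0,"wz":0,"claw":0}]' && python3 -m handwheel '[{"dx":0,"dy":0,"dz":0,"wx":0,"wy":0,"wz":0,"claw":80},{"dx":0,"dy":0,"dz":0,"wx":0,"wy":0,"wz":0,"claw":80},{"dx":0,"dy":0,"dz":0,"wx":0,"wy":0,"wz":0,"claw":80},{"dx":0,"dy":0,"dz":-2,"wx":0,"wy":0,"wz":0,"claw":80},{"dx":0,"dy":0,"dz":-4,"wx":0,"wy":0,"wz":0,"claw":80},{"dx":0,"dy":0,"dz":-4,"wx":0,"wy":0,"wz":0,"claw":80},{"dx":0,"dy":0,"dz":-3,"wx":0,"wy":0,"wz":0,"claw":80},{"dx":0,"dy":0,"dz":0,"wx":0,"wy":0,"wz":0,"claw":80}]'
python3 pile.py p5 5; python3 - <<'E'
from h import *
f=optics.grab_frame("top"); cv2.imwrite("pics/top3.png",f["frame"])
a=cv2.imread("pics/p5.png"); b=cv2.resize(f["frame"][120:380,120:660],None,fx=1.4,fy=1.4)
cv2.imwrite("pics/c.png",np.hstack([cv2.resize(a,(400,300)),cv2.resize(b,(400,300))]))
go([.4238,.359,.2],1.638); print(monitor.observe()['qpos'].round(2))
E
```

```text
clock: 54.88
position: [0.5457, 0.3679, 0.0887]
tool_rot: [-3.141, -0.0, 0.068]
force: [0.0, -0.6, -2.2]
grip_width: 0.0549
finger_force: 44.9
clock: 55.88
position: [0.5466, 0.3679, 0.2218]
tool_rot: [-3.139, -0.003, 0.067]
force: [0.8, 0.5, -0.6]
grip_width: 0.0685
finger_force: 0.0
[ 283  183   77  114 7090] [0.537  0.3667] 88 55 yaw 0.067
pos [0.546  0.3679 0.22  ] rpy [-3.14e+00 -2.00e-03  6.80e-02] d(cm) [-0.06  0.09  7.  ]
  wz 0.0 q7 -1.59
pos [0.5456 0.3678 0.2189] rpy [-3.141 -0.     0.068] d(cm) [-12.21   0.05   1.89]
  wz 0.001 q7 -1.59
[-1.25  0.82  1.02  1.55 -0.74  1.19 -1.59]
```

View pics/c.png

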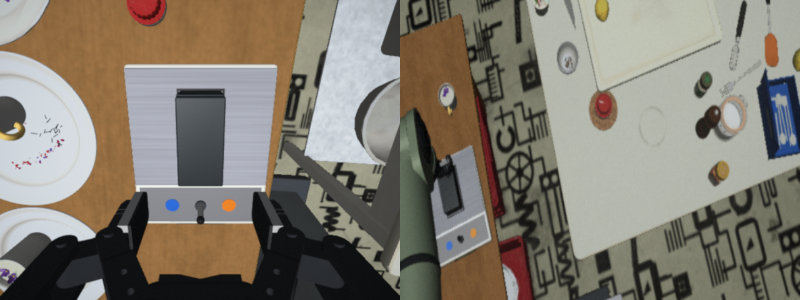

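The pile is square inside the outline, the timer is on the coaster (603,105 in the right half), and no board is left on the worktop. Now the toggle towards orange; that is the tool's +y in this half-turned pose.

```bash
python3 -m handwheel '[{"dx":-4,"dy":0,"dz":0,"wx":0,"wy":0,"wz":0,"claw":35},{"dx":-4.2,"dy":0,"dz":0,"wx":0,"wy":0,"wz":0,"claw":35},{"dx":-4,"dy":0.05,"dz":0,"wx":0,"wy":0,"wz":0,"claw":35},{"dx":0,"dy":0,"dz":3,"wx":0,"wy":0,"wz":0,"claw":35},{"dx":0,"dy":0,"dz":3.5,"wx":0,"wy":0,"wz":0,"claw":35},{"dx":0,"dy":0,"dz":0,"wx":0,"wy":0,"wz":0,"claw":35},{"dx":0,"dy":0,"dz":0,"wx":0,"wy":0,"wz":0,"claw":35}]'
python3 -c "
from h import *
go([.4238,.359,.0585],1.638); print(monitor.observe()['qpos'].round(2))
f=optics.grab_frame('wrist'); r=[m['rect'] for m in optics.masks_of('toggle','wrist')]; print(r, px(f,[(.4238,.359,.035),(.4238,.359,.075)]))"
```

```text
clock: 56.85
position: [0.4245, 0.3588, 0.1542]
tool_rot: [3.141, -0.001, 0.067]
force: [0.8, -0.6, 0.1]
grip_width: 0.0299
finger_force: 0.0
pos [0.4245 0.3588 0.1542] rpy [ 3.141e+00 -1.000e-03  6.700e-02] d(cm) [-0.07 -0.02  9.57]
  wz -0.0 q7 -1.57
[-1.45  0.77  1.01  1.89 -0.8   0.96 -1.57]
[[310.0, 227.1, 18.9, 32.2], [151.5, 0.0, 335.9, 276.0]] [[318.77891385 230.89562375]
 [318.66379633 250.49274775]]
```

Aligned. Descend, push to orange (+y of the tool), hold, return, raise.

```bash
python3 -m handwheel '[{"dx":-0.05,"dy":0,"dz":3,"wx":0,"wy":0,"wz":0,"claw":35},{"dx":0,"dy":0,"dz":3,"wx":0,"wy":0,"wz":0,"claw":35},{"dx":0,"dy":0,"dz":2.3,"wx":0,"wy":0,"wz":0,"claw":35},{"dx":0,"dy":0,"dz":1.2,"wx":0,"wy":0,"wz":0,"claw":35},{"dx":0,"dy":0,"dz":0,"wx":0,"wy":0,"wz":0,"claw":35}]' && python3 -m handwheel '[{"dx":0,"dy":0.8,"dz":0,"wx":0,"wy":0,"wz":0,"claw":35},{"dx":0,"dy":0.7,"dz":0,"wx":0,"wy":0,"wz":0,"claw":35},{"dx":0,"dy":0.6,"dz":0,"wx":0,"wy":0,"wz":0,"claw":35},{"dx":0,"dy":0,"dz":0,"wx":0,"wy":0,"wz":0,"claw":35}]'
python3 - <<'E'
from h import *
f=optics.grab_frame("wrist"); cv2.imwrite("pics/w14.png",f["frame"])
g=f["frame"][250:420,200:440]; cv2.imwrite("pics/w14c.png",f["frame"][100:420,160:480])
for th in(0,.27,.42): print(th,px(f,[(.4238+.04*np.sin(th)*.067,.359-.04*np.sin(th),.035+.04*np.cos(th))]))
E
```

```text
clock: 57.58
position: [0.4236, 0.359, 0.0585]
tool_rot: [3.142, 0.0, 0.068]
force: [-0.4, 0.6, 0.2]
grip_width: 0.0299
finger_force: 0.0
clock: 58.08
position: [0.425, 0.3381, 0.0586]
tool_rot: [-3.141, -0.0, 0.067]
force: [0.1, 2.7, 3.2]
grip_width: 0.0296
finger_force: 2.3
0 [[264.64252769 336.2125623 ]]
0.27 [[292.50613804 334.11888364]]
0.42 [[307.13366053 331.24039506]]
```

View pics/w14c.png

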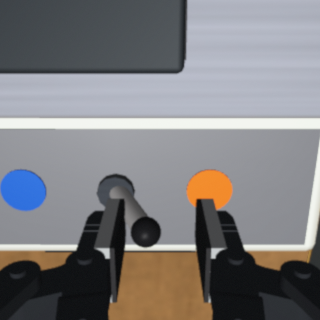

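The ball is at (305,332), about 0.40 rad towards orange. Hold, release, back off.

```bash
python3 -m handwheel '[{"dx":0,"dy":0,"dz":0,"wx":0,"wy":0,"wz":0,"claw":35},{"dx":0,"dy":0,"dz":0,"wx":0,"wy":0,"wz":0,"claw":35},{"dx":0,"dy":0,"dz":0,"wx":0,"wy":0,"wz":0,"claw":35},{"dx":0,"dy":0,"dz":0,"wx":0,"wy":0,"wz":0,"claw":35},{"dx":0,"dy":0,"dz":0,"wx":0,"wy":0,"wz":0,"claw":35},{"dx":0,"dy":0,"dz":0,"wx":0,"wy":0,"wz":0,"claw":35},{"dx":0,"dy":0,"dz":0,"wx":0,"wy":0,"wz":0,"claw":35},{"dx":0,"dy":0,"dz":0,"wx":0,"wy":0,"wz":0,"claw":35}]' && python3 -m handwheel '[{"dx":0,"dy":-0.7,"dz":0,"wx":0,"wy":0,"wz":0,"claw":35},{"dx":0,"dy":-0.7,"dz":0,"wx":0,"wy":0,"wz":0,"claw":35},{"dx":0,"dy":-0.7,"dz":0,"wx":0,"wy":0,"wz":0,"claw":35},{"dx":0,"dy":0,"dz":0,"wx":0,"wy":0,"wz":0,"claw":35},{"dx":0,"dy":0,"dz":-3,"wx":0,"wy":0,"wz":0,"claw":35},{"dx":0,"dy":0,"dz":-5,"wx":0,"wy":0,"wz":0,"claw":35},{"dx":0,"dy":0,"dz":-6,"wx":0,"wy":0,"wz":0,"claw":35},{"dx":0,"dy":0,"dz":-6,"wx":0,"wy":0,"wz":0,"claw":35}]' && python3 -m handwheel '[{"dx":0,"dy":0,"dz":-5,"wx":0,"wy":0,"wz":0,"claw":35},{"dx":0,"dy":0,"dz":0,"wx":0,"wy":0,"wz":0,"claw":35},{"dx":0,"dy":0,"dz":0,"wx":0,"wy":0,"wz":0,"claw":35}]'
python3 - <<'E'
from h import *
for cam in("top","wrist"):
  f=optics.grab_frame(cam); cv2.imwrite(f"pics/end_{cam}.png",f["frame"])
  if cam=="wrist":
    for m in optics.masks_of("toggle",cam): print("toggle",m["p"],m["rect"],px(f,[(.4238,.359,.035),(.4238,.359,.075)]))
  for m in optics.masks_of("timer_mid",cam): print(cam,"timer",m["p"],rect(f,m["region"],.049)[0])
  for m in optics.masks_of("board0_mid",cam): print(cam,"board",m["p"],rect(f,m["region"],.101))
E
```

```text
clock: 59.12
position: [0.4249, 0.338, 0.0583]
tool_rot: [-3.142, -0.0, 0.068]
force: [1.5, 3.3, 5.9]
grip_width: 0.0297
finger_force: 2.7
clock: 60.12
position: [0.4232, 0.3584, 0.26]
tool_rot: [3.141, 0.0, 0.067]
force: [-0.0, 0.3, 0.7]
grip_width: 0.0302
finger_force: 0.0
clock: 60.5
position: [0.423, 0.3588, 0.3077]
tool_rot: [3.141, 0.001, 0.068]
force: [-0.2, 0.5, -0.5]
grip_width: 0.03
finger_force: 0.0
top timer 0.94 [ 0.59809821 -0.22385666]
top timer 0.78 [0.69102002 0.44018176]
toggle 0.65 [310.4, 184.6, 13.6, 17.1] [[318.7532928  186.85473956]
 [318.72036237 194.75837257]]
```

```bash
python3 - <<'E'
from h import *
f=optics.grab_frame("wrist"); g=cv2.cvtColor(f["frame"],cv2.COLOR_BGR2GRAY); c=px(f,[(.5455,.367,.101)])[0]; print(c)
for t in(70,85,100,115):
    k,l,st,_=cv2.connectedComponentsWithStats((g<t).astype(np.uint8)); i=l[int(c[1]),int(c[0])]
    if i: print(t,st[i],rect(f,l==i,.101))
for X in((.5455,.3672),): 
    e=np.array([np.cos(.067),np.sin(.067)]);n=np.array([-e[1],e[0]])
    print(px(f,[np.r_[np.array(X)+s*e*.055+u*n*.028,.101] for s in(-1,1) for u in(-1,1)]).round(1))
E
```

```text
[319.09088858  58.74869466]
100 [ 285    0   69  128 6067] (array([0.5394386 , 0.36673035]), 97.63223266601562, 55.12181854248047, np.float64(0.06774603692522119))
115 [ 285    0   69  128 8439] (array([0.53943433, 0.36670868]), 97.63206481933594, 55.50064468383789, np.float64(0.06796221070433006))
[[350.5 127.1]
 [287.2 127.1]
 [354.3 -17.8]
 [283.4 -17.9]]
```

The pile's edges match the prediction to about a pixel. Handing in.

```bash
python3 -c "
from workcell import job_done
print(job_done())"
```

```text
the job is handed in; nothing more can be done
None
```

I handed the job in at about 61 s on the robot clock; the judge gave no verdict. The timer stands on the coaster, the empty scale was zeroed, all five boards are stacked square on the outline, the weight was recorded, and the toggle is back upright.

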